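# Open the drying cabinet and draw out its rack

## Task

The transformer in the small drying cabinet is dry: move the cup of screws out of the way of the cabinet door without tipping it, pull the door open by its handle and swing it wide, at least square to the front, then draw the wire rack right out to its stop with the transformer standing on it. The door must not bump the cup, the cup must end upright on the bench, and the multimeter, tape roll and screwdriver stay where they are.

Things in the scene. Friction and masses are not known exactly. Their poses are not given: they have to be found in the camera images.
- cabinet: Grey bench drying cabinet, fixed to the bench, body 200 mm deep (its x) x 190 mm wide (its y) x 155 mm high, roof 12 mm thick. Origin: centre of the body's underside on the bench. Its own -x axis points out of the front (the door side); the body's front plane is at its x = -100 mm.
- door (a joint): Hinge angle of the cabinet door: 0 shut, grows as it opens, up to 2.0 rad; 1.57 is square to the front. It stays where it is left (stiff hinge, about 0.12 N m). Seen from above it turns counter-clockwise as it opens. No catch.
- door_hinge (a point): Point on the vertical hinge axis of the door, at the cabinet's x = -100, y = -95 mm, 138 mm above the bench; x, y axes as the cabinet's (it does not turn with the door).
- door_leaf: Blue door with a window: a pan 60 mm deep (hollow towards the cabinet), 190 mm wide, from 12 to 152 mm above the bench. Origin on the hinge axis at its foot; its y axis runs from the hinge along the door's width to the free edge, its -x axis points out of its outer face (which lies at its x = -60 mm). Its far outer corner sweeps a radius of 199 mm about the hinge; below 130 mm height nothing of the door reaches farther.
- door_grip (a point): Middle of the bar of the door's steel handle: a level bar 12 mm thick and 80 mm long parallel to the door, carried by a post at each end, with 39 mm clear between bar and door. The point lies 138 mm above the bench, 120 mm along the door from the hinge and 45 mm in front of its outer face; its y axis lies along the bar, -x points away from the door (both turn with the door).
- rack (a joint): How far the wire rack is drawn out of the cabinet (m): 0 fully in, 0.14 at its stop, along the cabinet's -x. Slides with about 1.5 N of friction.
- rack_grip (a point): Middle of the rack's level pull bar, 128 mm above the bench, 10 mm thick, 100 mm long along the cabinet's y, an upright at each end. With the rack in, the bar stands 42 mm in front of the cabinet body's front plane (37 mm clear between bar and roof edge), inside the hollow of the shut door, so it can be reached from above only with the door open. Moves with the rack.
- transformer: Dark brown control transformer, 70 x 120 x 92 mm, up to 0.95 kg, standing loose on the rack (rack floor 34 mm above the bench, rim 14 mm high). Origin: centre of its underside.
- screw_cup: Open white tin cup, 68 mm across, 38 mm high, up to 0.2 kg, inside about 44 mm across, inner floor 3 mm up, with a few screws drawn on its floor. Stands loose on the bench in the door's path. Origin: centre of its underside, z up.
- multimeter: Yellow hand multimeter, 140 x 74 x 40 mm, lying on the bench. Origin: centre of its underside.
- tape_black: Roll of black tape, 70 mm across, 18 mm high, lying on the bench. Origin: centre of its underside.
- screwdriver_red: Screwdriver with red handle, 188 x 27 x 27 mm, lying on the bench. Origin: centre of its underside.
Things that resemble listed ones, but are neither listed nor needed, are in the scene too. What is meant by the screw_cup is not brown, and is the larger of those in its own colour.

How it is judged:
By the outcome, as a careful person would: the job done as asked, in the order asked, and still so for the second after the job is handed in, with the robot touching nothing.
It also fails if it takes over 67 s, if anything falls off the work surface, if the arm or the gripper's body presses on something with over 40 N, if the wrist force passes 120 N, or if a joint passes its speed limit or range.

## Robot

A 6-joint arm with a two-finger parallel gripper is mounted at the origin on the work surface; the furniture and walls round the work are solid. World frame = base frame: x ahead of the robot, y to its left, z up, the work surface at z = 0. Lengths are in m, angles in rad, forces in N, time in s.
With the tool pointing down it reaches from about 0.25 to 0.775 m from the base axis. Payload 4 kg.
Tool frame: the origin (TCP) lies between the finger pads; the fingertips stand 14 mm ahead of it and the grasp point (between the pads) lies 5 mm behind it (robot.tips_ahead is the distance from the TCP to the fingertips, in m); z points along the fingers, y is the direction in which the jaws open and shut (so a half turn about z gives the same grasp; the last joint's range is limited). The gripper opens to 94 mm and grips with 3 to 60 N. Pads are 16 mm wide; open, the fingers measure 119 mm over their backs; the gripper's body (75 mm by 177 mm) begins 78 mm behind the grasp point.
Start: joints at [-1.331, 0.087, 1.371, -0, 1.684, -0.103], TCP at [0.185, -0.518, 0.185] pointing down, gripper open.
Joint ranges: [-3.1, 3.1], [-0.76, 2.03], [0.27, 2.55], [-1.08, 4.22], [0.17, 2.65], [-2.57, 2.57]. Speed limits (rad/s): [2.79, 2.79, 3.14, 3.14, 3.14, 3.14].

## Interface

Orientations are given as [roll, pitch, yaw] about the fixed x, y, z axes, in that order (R = Rz(yaw) Ry(pitch) Rx(roll)).
In Python, from bench import robot, optics, job gives the robot as it stands.
- The arm moves only by the tool apply_moves, never from a script. Its argument "moves" is a list of rows, each a list of 3 entries, a list of its own where there are three numbers: the shift along the tool's x, y, z in cm, then the turn, a rotation vector about the tool's x, y, z in rad, then the opening, from 0 (shut) to 1 (fully open). In form: [[[tx, ty, tz], [rx, ry, rz], grip], ...]. A call has exactly 10 rows; each row is the pose to reach, as a shift and turn from the pose commanded when the call began, along the tool's axes at that moment; what a row does not reach only later rows make up. A row lasts 1/12 s, in which the tool goes at most 41.7 mm and 7.16 degrees, less where a joint would pass 70% of its speed; a pose out of reach is approached as far as the arm can. A call with a gripper value outside its range is refused whole. The fingers move at their own pace and stop on an object; the grip force is fixed at half the most. Time passes only in rows, so rows that repeat a pose let the fingers close, or fill a call up. It gives the time, the measured TCP pose, the force and the opening at its end, in the units of the state.
- robot.get_obs(): the state, without advancing time (a new reading comes with each control period).
- optics.snapshot(name): name is "scene" or "top" or "wrist"; returns the picture (480x640x3 uint8, red, green, blue); there is no depth.
- optics.get_calibration(name): a dict with "fx", "fy", "cx", "cy" (pixels), "rvec" (rotation vector, rad) and "tvec" (3), from world to camera coordinates, as OpenCV has them. Camera axes: x right, y down, z forward; pixel columns grow to the right and rows downward; lengths in m; the calibration is good to about 2 mm. A picture is of the moment at which its call begins: read the wrist's pose just before it. get_calibration takes no time and is no camera call; for the wrist camera it gives the pose at the moment of the call.
- job.close_job(): hands the job in, once; it reports no verdict.
The state is a dict: "time": time; "joint_positions": joint angles; "qvel": joint speeds; "joint_torque": joint torques, N m; "tool_pos": TCP position; "ee_rot": TCP orientation; "wrist_force": force on the tool from outside, world axes, zero at the start; "wrist_torque": the same for the moment, N m; "width": finger opening in m.
Only numpy, scipy, OpenCV 4.12 (cv2) and the standard library are available. Lean on these libraries where they do the work, as an engineer would, in place of code of your own. Each camera call takes 0.05 s, during which the arm holds its last target.

## Working session

There is one attempt and no reset: what is moved stays moved. The work goes in short steps, Python scripts to look and compute and a tool call to move; the robot and the scene stay as the last step left them, time stands still between calls to the robot, and variables do not carry over. Pictures are saved under pics/ and viewed, and the job is handed in when it is done.

Besides the shell and the picture viewer there is one more tool, called as name(argument=value, ...) on one line, values as JSON. apply_moves: Moves the arm, as the interface text tells. Its arguments: {"type":"object","properties":{"moves":{"type":"array"}},"required":["moves"]}

```bash
ls; mkdir -p pics; python3 - <<'E'
from bench import robot, optics, job
import cv2
print(robot.get_obs())
for n in ("scene","top","wrist"):
    c=optics.get_calibration(n); print(n,c)
    cv2.imwrite(f"pics/{n}0.png",optics.snapshot(n)[:,:,::-1])
E
```

```text
pics
{'time': 0.0, 'joint_positions': array([-1.33107784e+00,  8.79368865e-02,  1.37223801e+00, -1.19918239e-05,
        1.68359579e+00, -1.03079927e-01]), 'qvel': array([ 0.00013944, -0.00057045,  0.00148908, -0.00043235, -0.00060559,
        0.00074315]), 'joint_torque': array([-1.69488303e-03, -3.40185285e+01, -3.02432299e+01,  7.15036970e-02,
        3.31619766e-02, -1.55419093e-04]), 'tool_pos': array([ 0.18472898, -0.51742188,  0.18372237]), 'ee_rot': array([-3.13942496e+00, -2.12257944e-04,  3.42796847e-01]), 'wrist_force': array([ 0.22208379, -0.25174306, -0.03414671]), 'wrist_torque': array([ 0.01448136,  0.02343406, -0.03044495]), 'width': 0.09411586001383447}
scene {'fx': 543.4652604123348, 'fy': 543.4652604123348, 'cx': 317.56808106226356, 'cy': 231.97342230357344, 'rvec': array([ 1.33557574,  2.31046538, -0.84226145]), 'tvec': array([ 0.11452138, -0.27370771,  1.64538768])}
top {'fx': 583.8380495474239, 'fy': 583.8380495474239, 'cx': 325.1475285719909, 'cy': 231.75082551940847, 'rvec': array([ 2.19300652, -2.18311517,  0.06500566]), 'tvec': array([0.12332519, 0.45164208, 1.5150753 ])}
wrist {'fx': 369.53826208777434, 'fy': 369.53826208777434, 'cx': 322.0744932842651, 'cy': 246.35465531183843, 'rvec': array([-2.36894549,  1.66972021,  0.24315747]), 'tvec': array([-0.55065099, -0.02982105,  0.39298145])}
```

View pics/scene0.png

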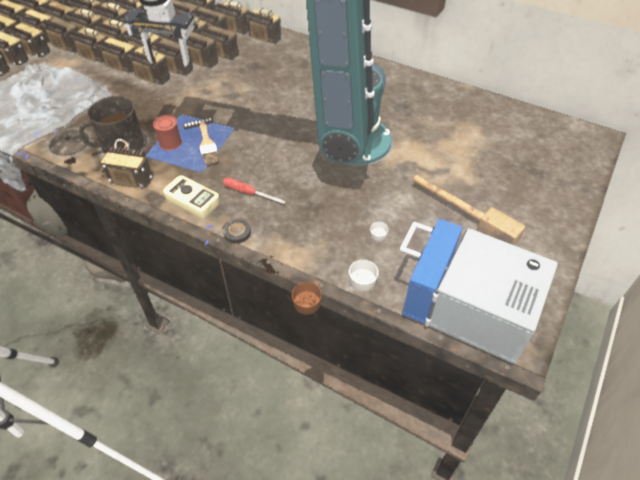

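View pics/top0.png

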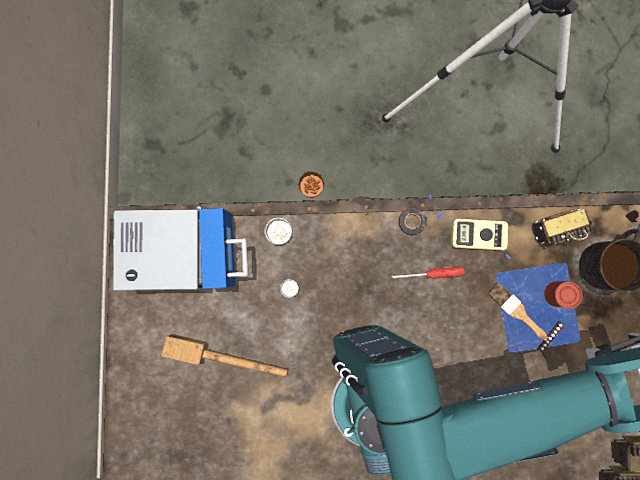

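View pics/wrist0.png

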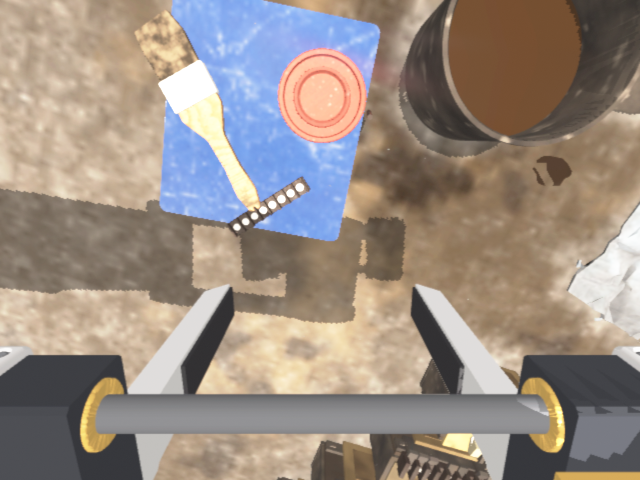

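The scene view has three cup-like things: a larger white one at scene (363,275) / top (278,232), a smaller white one at scene (379,231) / top (289,289), and a brown one at scene (306,297) / top (312,185). The larger white one fits the description: it isn't brown, and it's the bigger of the two white ones. I'll confirm with a crop and measure.

```bash
cat > h.py <<'E'
import numpy as np, cv2
from bench import robot, optics, job
def cal(n):
    c=optics.get_calibration(n)
    K=np.array([[c['fx'],0,c['cx']],[0,c['fy'],c['cy']],[0,0,1]]);R=cv2.Rodrigues(c['rvec'])[0]
    return K,R,np.array(c['tvec'])
def ray(C,p):
    K,R,t=C; d=R.T@np.linalg.inv(K)@np.array([p[0],p[1],1.]); return -R.T@t,d/np.linalg.norm(d)
def onz(C,p,z):
    o,d=ray(C,p); return o+d*(z-o[2])/d[2]
def tri(C1,p1,C2,p2):
    P=[C[0]@np.c_[C[1],C[2]] for C in(C1,C2)]
    X=cv2.triangulatePoints(P[0],P[1],np.array(p1,float).reshape(2,1),np.array(p2,float).reshape(2,1))[:,0]
    return X[:3]/X[3]
def proj(C,X):
    x=C[0]@(C[1]@np.array(X)+C[2]); return x[:2]/x[2]
E
python3 - <<'E'
from h import *
s=cv2.imread("pics/scene0.png");t=cv2.imread("pics/top0.png")
a=cv2.resize(s[200:360,290:560],None,fx=2.9,fy=2.9,interpolation=cv2.INTER_CUBIC)
b=cv2.resize(t[170:310,100:340],None,fx=3.2,fy=3.2,interpolation=cv2.INTER_CUBIC)
cv2.imwrite("pics/sc.png",a);cv2.imwrite("pics/tc.png",b)
S,T=cal("scene"),cal("top")
for n,C,im,boxes in(("scene",S,s,[(340,255,385,295),(365,218,393,243)]),("top",T,t,[(260,215,297,250),(276,276,303,303)])):
    for x0,y0,x1,y1 in boxes:
        hsv=cv2.cvtColor(im[y0:y1,x0:x1],cv2.COLOR_BGR2HSV)
        m=((hsv[...,2]>150)&(hsv[...,1]<60)).astype(np.uint8)
        cs,_=cv2.findContours(m,cv2.RETR_EXTERNAL,2);c=max(cs,key=cv2.contourArea)+np.array([x0,y0])
        h=cv2.convexHull(c);print(n,cv2.fitEllipse(h),cv2.boundingRect(c))
        if n=="top":
            (u,v),r=cv2.minEnclosingCircle(c);print(u,v,r,onz(T,(u,v),.038), r*2*1.47/583)
E
```

```text
scene ((365.8840026855469, 273.10125732421875), (44.339481353759766, 75.30174255371094), 96.74415588378906) (340, 255, 45, 40)Traceback (most recent call last):
  File "<stdin>", line 12, in <module>
cv2.error: OpenCV(4.12.0) /io/opencv/modules/imgproc/src/shapedescr.cpp:361: error: (-201:Incorrect size of input array) There should be at least 5 points to fit the ellipse in function 'fitEllipseNoDirect'
```

View pics/sc.png

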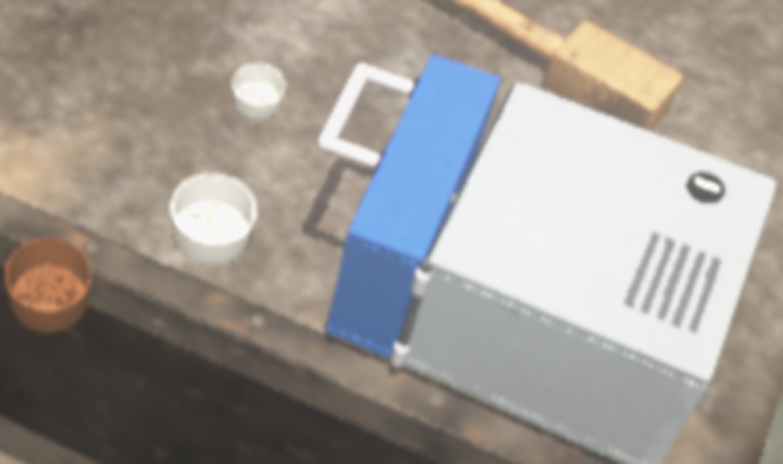

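View pics/tc.png

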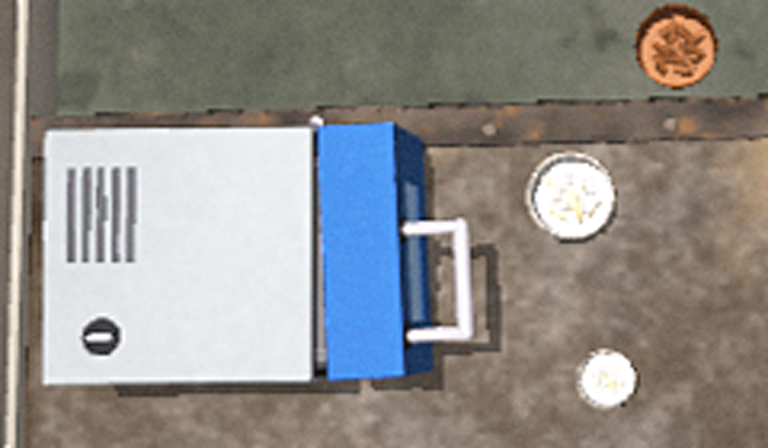

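The crops confirm the larger white cup with screws at scene (364,272) / top (279,232). The roof corners and the handle bar ends are visible in both views. Next I triangulate them.

```bash
python3 - <<'E'
from h import *
np.set_printoptions(precision=4,suppress=True)
S,T=cal("scene"),cal("top")
t=cv2.imread("pics/top0.png");s=cv2.imread("pics/scene0.png")
def blob(im,x0,y0,x1,y1,v):
    hsv=cv2.cvtColor(im[y0:y1,x0:x1],cv2.COLOR_BGR2HSV)
    m=((hsv[...,2]>v)&(hsv[...,1]<40)).astype(np.uint8)
    cs,_=cv2.findContours(m,cv2.RETR_EXTERNAL,2);c=max(cs,key=cv2.contourArea)+np.array([x0,y0])
    return c
for b in((258,212,300,252),(274,274,306,304)):
    for v in(170,190):
        c=blob(t,*b,v);(u,w),r=cv2.minEnclosingCircle(c);print("top",u,w,r)
for b in((343,255,383,295),):
    for v in(150,180,200):
        c=blob(s,*b,v);print("scene",cv2.boundingRect(c),cv2.contourArea(c))
sp=lambda x,y:(x/2.9+290,y/2.9+200); tp=lambda x,y:(x/3.2+100,y/3.2+170)
for n,a,b in(("cuprim",(214,207),(573,197)),("roofFR",(518,82),(313,381)),("roofFL",(422,266),(315,127)),("roofBL",(705,383),(43,128)),("roofBR",(776,180),(43,384)),
  ("barA",(362,70),(465,338)),("barB",(325,145),(462,222)),("doorFreeIn",(498,76),(328,380)),("doorHingeIn",(415,260),(317,125)),("doorFreeOut",(433,57),(403,377)),("doorHingeOut",(350,234),(392,123))):
    X=tri(S,sp(*a),T,tp(*b)); print(n,X,"rep err",proj(S,X)-sp(*a),proj(T,X)-tp(*b))
for b in[(573,197)]: print(onz(T,tp(*b),.038))
# bench edge
for b in((40,118),(430,107),(430,145),(740,138)): print("edge",b,onz(T,tp(*b),0))
print("small",onz(T,tp(607,379),.03))
print(onz(T,(311,185),0))
E
```

```text
top 278.04412841796875 229.96470642089844 14.3684720993042
top 277.73529052734375 230.5 13.602526664733887
top 288.8611145019531 288.0 9.355271339416504
top 288.81683349609375 288.0643615722656 9.244742393493652
scene (345, 255, 38, 37) 937.0
scene (346, 255, 37, 36) 794.0
scene (348, 259, 31, 30) 623.0
cuprim [0.4479 0.2475 0.0388] rep err [-1.8099 -0.0505] [-1.3087  0.6074]
roofFR [0.3038 0.429  0.1555] rep err [-2.0153  0.0308] [-1.5824  0.5533]
roofFL [0.4937 0.4305 0.1484] rep err [-0.9706  0.0062] [-0.6765  0.2647]
roofBL [0.4917 0.6308 0.1559] rep err [-0.4615  0.0224] [-0.3159  0.0939]
roofBR [0.3013 0.6268 0.1579] rep err [-1.4989  0.0842] [-1.1586  0.3077]
barA [0.3364 0.3176 0.1382] rep err [-0.9634 -0.003 ] [-0.7438  0.3071]
barB [0.4226 0.3222 0.1401] rep err [-1.8336 -0.0223] [-1.35    0.5695]
doorFreeIn [0.3053 0.4157 0.1565] rep err [-0.918  0.016] [-0.718   0.2604]
doorHingeIn [0.4951 0.4263 0.1547] rep err [-0.2006  0.0017] [-0.1394  0.0555]
doorFreeOut [0.3072 0.3625 0.1504] rep err [-1.4791  0.0072] [-1.1616  0.4452]
doorHingeOut [0.4961 0.3738 0.1505] rep err [-1.8136 -0.0136] [-1.2721  0.5252]
[0.4496 0.2442 0.038 ]
edge (40, 118) [0.5156 0.6901 0.    ]
edge (430, 107) [0.5262 0.3666 0.    ]
edge (430, 145) [0.4946 0.3662 0.    ]
edge (740, 138) [0.5015 0.1095 0.    ]
small [0.3033 0.216  0.03  ]
[0.5763 0.1636 0.    ]
```

```bash
cat >> h.py <<'E'
from scipy.spatial.transform import Rotation as Ro
np.set_printoptions(precision=4,suppress=True)
def go(x,y,z,yaw,P=None,roll=np.pi,pitch=0.):
    """move numbers from measured (or given) pose to target"""
    o=robot.get_obs(); p,e=(o['tool_pos'],o['ee_rot']) if P is None else P
    R0=Ro.from_euler('xyz',e); R1=Ro.from_euler('xyz',[roll,pitch,yaw])
    d=R0.inv().apply(np.array([x,y,z])-p)*100; r=(R0.inv()*R1).as_rotvec()
    print("t",round(o['time'],2),"pos",o['tool_pos'],"rot",o['ee_rot'],"w",round(o['width'],4),"F",o['wrist_force'])
    print("shift cm",d.round(2),"turn",r.round(3)); return d,r
E
python3 - <<'E'
from h import *
S,T=cal("scene"),cal("top")
sp=lambda x,y:(x/2.9+290,y/2.9+200); tp=lambda x,y:(x/3.2+100,y/3.2+170)
print("brown rim",tri(S,sp(48,275),T,tp(678,46)))
print("small",tri(S,sp(259,85),T,tp(607,379)))
for n,a,b in(("tape",(236,230),(413,222)),("meter",(191,195),(480,234)),("drv",(238,187),(446,272)),("drvtip",(284,202),(392,276))): print(n,tri(S,a,T,b),onz(T,b,.015))
go(.449,.246,.15,np.pi/2)
go(.25,-.2,.25,1.)
E
```

```text
brown rim [0.571  0.1633 0.0369]
small [0.3018 0.2192 0.0268]
tape [ 0.4767 -0.1032  0.0134] [ 0.4777 -0.1047  0.015 ]
meter [ 0.4445 -0.2742  0.0261] [ 0.4469 -0.2797  0.015 ]
drv [ 0.3464 -0.1888  0.0135] [ 0.3474 -0.19    0.015 ]
drvtip [ 0.335  -0.0467  0.018 ] [ 0.3363 -0.0493  0.015 ]
t 0.15 pos [ 0.1848 -0.5176  0.184 ] rot [-3.1399 -0.0002  0.3428] w 0.0939 F [-0.0247  0.4706  0.0335]
shift cm [ 50.55 -63.03   3.51] turn [-0.001 -0.001 -1.228]
t 0.15 pos [ 0.1848 -0.5176  0.184 ] rot [-3.1399 -0.0002  0.3428] w 0.0939 F [-0.0247  0.4706  0.0335]
shift cm [ 16.82 -27.73  -6.55] turn [-0.002 -0.001 -0.657]
```

apply_moves(moves=[[[2, -3, -4], [0, 0, 0], 1], [[5, -8, -6.5], [0, 0, -0.1], 1], [[9, -14, -6.5], [0, 0, -0.25], 1], [[13, -20, -6.5], [0, 0, -0.4], 1], [[17, -26, -6.5], [0, 0, -0.55], 1], [[21, -30, -6.5], [0, 0, -0.7], 1], [[25, -35, -6.5], [0, 0, -0.85], 1], [[29, -39, -6.5], [0, 0, -1.0], 1], [[33, -44, -6.5], [0, 0, -1.1], 1], [[36, -48, -5], [0, 0, -1.2], 1]])

```text
time: 0.98
tool_pos: [0.2959, -0.1349, 0.2461]
ee_rot: [3.14, 0.001, 1.448]
wrist_force: [0.5, -0.5, 0.4]
width: 0.0938
```

```bash
python3 - <<'E'
from h import *
go(.449,.246,.14,np.pi/2)
E
```

```text
t 0.98 pos [ 0.2959 -0.1349  0.2461] rot [3.1399 0.0008 1.4478] w 0.0938 F [ 0.4858 -0.4841  0.3541]
shift cm [39.69 10.5  10.6 ] turn [ 0.002  0.001 -0.123]
```

apply_moves(moves=[[[4, 1, 1], [0, 0, -0.05], 1], [[8, 2, 2], [0, 0, -0.12], 1], [[12, 3, 3], [0, 0, -0.12], 1], [[16, 4, 4], [0, 0, -0.12], 1], [[20, 5, 5], [0, 0, -0.12], 1], [[24, 6, 6], [0, 0, -0.12], 1], [[28, 7, 7], [0, 0, -0.12], 1], [[31, 8, 8], [0, 0, -0.12], 1], [[31, 8, 8], [0, 0, -0.12], 1], [[31, 8, 8], [0, 0, -0.12], 1]])

```text
time: 1.82
tool_pos: [0.4139, 0.1616, 0.164]
ee_rot: [-3.137, 0.002, 1.566]
wrist_force: [-0.3, 0.1, 0.4]
width: 0.0941
```

```bash
python3 - <<'E'
from h import *
cv2.imwrite("pics/w1.png",optics.snapshot("wrist")[:,:,::-1]);C=cal("wrist");np.savez("pics/w1.npz",K=C[0],R=C[1],t=C[2])
go(.449,.246,.14,np.pi/2); print(proj(C,(.449,.246,.038)),-C[1].T@C[2])
E
```

```text
t 1.87 pos [0.4142 0.1606 0.165 ] rot [-3.1395  0.0012  1.5644] w 0.0939 F [ 0.6316 -0.4816  0.0743]
shift cm [8.57 3.43 2.49] turn [-0.002  0.001 -0.006]
[362.5869 131.6394] [0.4153 0.2422 0.3655]
```

View pics/w1.png

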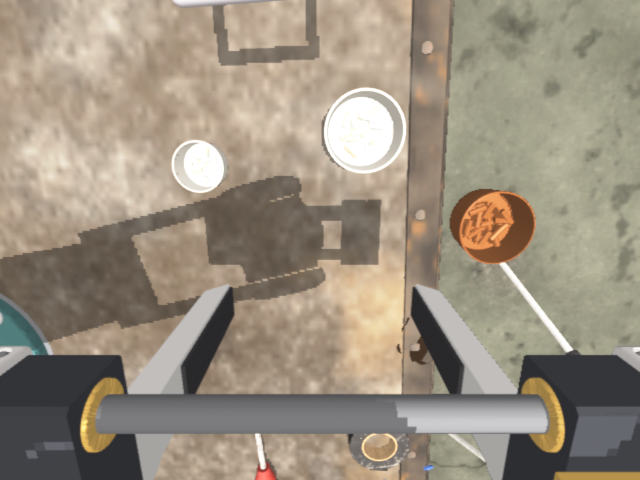

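The wrist view shows the large white cup's rim centred near (365,130), with the small cup at (199,166) and the brown one at (492,226), beyond the bench edge. I fit the rim and cross-check with the other views.

```bash
python3 - <<'E'
from h import *
im=cv2.imread("pics/w1.png");d=np.load("pics/w1.npz");W=(d['K'],d['R'],d['t']);T=cal("top");S=cal("scene")
hsv=cv2.cvtColor(im,cv2.COLOR_BGR2HSV)
for v,s in((150,30),(170,30),(190,25)):
    m=((hsv[...,2]>v)&(hsv[...,1]<s)).astype(np.uint8); m[:80]=0;m[180:]=0;m[:,:300]=0;m[:,412:]=0
    cs,_=cv2.findContours(m,cv2.RETR_EXTERNAL,2);c=cv2.convexHull(max(cs,key=cv2.contourArea));e=cv2.fitEllipse(c);print(e,cv2.boundingRect(c))
p=(364.8,130.5)
print("wrist@.038",onz(W,p,.038),"tri W-T",tri(W,p,T,(278.8,231.3)),"tri W-S",tri(W,p,S,(363.8,271.4)))
cv2.imwrite("pics/w1c.png",cv2.resize(im[70:190,300:430],None,fx=4,fy=4))
E
```

```text
((364.6057434082031, 130.17324829101562), (81.73741912841797, 86.00117492675781), 17.63435173034668) (324, 88, 82, 86)
((364.6057434082031, 130.17324829101562), (81.73741912841797, 86.00117492675781), 17.63435173034668) (324, 88, 82, 86)
((364.6976623535156, 130.1246337890625), (81.51397705078125, 85.80079650878906), 16.90350914001465) (324, 88, 82, 85)
wrist@.038 [0.4508 0.2469 0.038 ] tri W-T [0.4517 0.2466 0.0205] tri W-S [0.4489 0.2504 0.0422]
```

View pics/w1c.png

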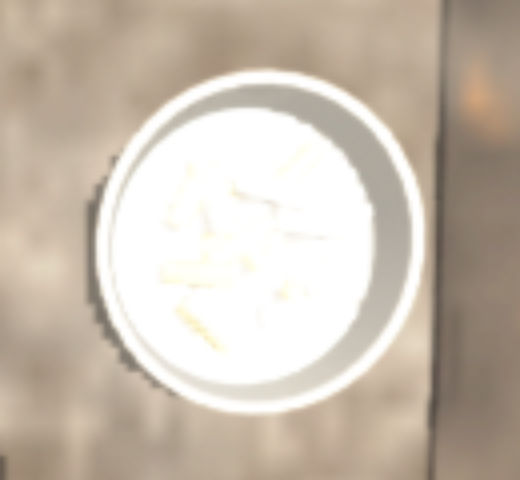

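```bash
python3 - <<'E'
from h import *
go(.4505,.247,.09,np.pi/2)
go(.4505,.247,.024,np.pi/2)
E
```

```text
t 1.87 pos [0.4142 0.1606 0.165 ] rot [-3.1395  0.0012  1.5644] w 0.0939 F [ 0.6316 -0.4816  0.0743]
shift cm [8.67 3.59 7.49] turn [-0.002  0.001 -0.006]
t 1.87 pos [0.4142 0.1606 0.165 ] rot [-3.1395  0.0012  1.5644] w 0.0939 F [ 0.6316 -0.4816  0.0743]
shift cm [ 8.68  3.6  14.09] turn [-0.002  0.001 -0.006]
```

apply_moves(moves=[[[4, 1.7, 2], [0, 0, -0.006], 1], [[8, 3.3, 4], [0, 0, -0.006], 1], [[8.7, 3.6, 6], [0, 0, -0.006], 1], [[8.7, 3.6, 7.5], [0, 0, -0.006], 1], [[8.7, 3.6, 7.5], [0, 0, -0.006], 1], [[8.7, 3.6, 7.5], [0, 0, -0.006], 1], [[8.7, 3.6, 9.5], [0, 0, -0.006], 1], [[8.7, 3.6, 11.5], [0, 0, -0.006], 1], [[8.7, 3.6, 13], [0, 0, -0.006], 1], [[8.7, 3.6, 14], [0, 0, -0.006], 1]])

```text
time: 2.7
tool_pos: [0.4522, 0.246, 0.0268]
ee_rot: [3.139, -0.0, 1.567]
wrist_force: [-1.6, -0.4, 0.4]
width: 0.094
```

```bash
python3 - <<'E'
from h import *
cv2.imwrite("pics/w2.png",optics.snapshot("wrist")[:,:,::-1])
go(.4505,.247,.024,np.pi/2)
E
```

```text
t 2.75 pos [0.451  0.2457 0.0248] rot [-3.1405  0.0008  1.5668] w 0.0937 F [-0.3603 -0.5851 -0.7712]
shift cm [ 0.13 -0.05  0.08] turn [-0.001  0.001 -0.004]
```

View pics/w2.png

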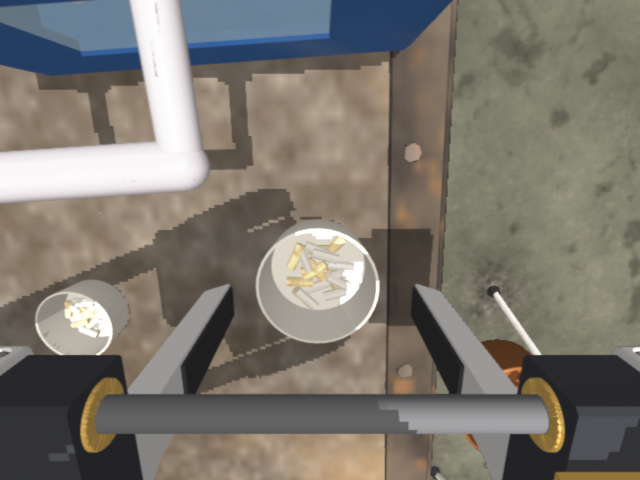

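The cup, with its rim centred at about (318,283), sits midway between the fingers. I close on it.

apply_moves(moves=[[[0, 0, 0], [0, 0, 0], 0.5], [[0, 0, 0], [0, 0, 0], 0.5], [[0, 0, 0], [0, 0, 0], 0.5], [[0, 0, 0], [0, 0, 0], 0.5], [[0, 0, 0], [0, 0, 0], 0.5], [[0, 0, 0], [0, 0, 0], 0.5], [[0, 0, 0], [0, 0, 0], 0.5], [[0, 0, -0.5], [0, 0, 0], 0.5], [[0, 0, -1.5], [0, 0, 0], 0.5], [[0, 0, -2.5], [0, 0, 0], 0.5]])

```text
time: 3.58
tool_pos: [0.4513, 0.2472, 0.0515]
ee_rot: [-3.141, 0.0, 1.569]
wrist_force: [0.4, 0.3, 0.1]
width: 0.0472
```

```bash
python3 - <<'E'
from h import *
cv2.imwrite("pics/w3.png",optics.snapshot("wrist")[:,:,::-1])
go(.42,.09,.05,np.pi/2)
go(.42,.09,.025,np.pi/2)
E
```

```text
t 3.63 pos [0.4532 0.2481 0.0544] rot [ 3.1371 -0.0018  1.5689] w 0.0473 F [-0.5749 -0.5769  0.8831]
shift cm [-15.81  -3.29   0.4 ] turn [ 0.005 -0.002 -0.002]
t 3.63 pos [0.4532 0.2481 0.0544] rot [ 3.1371 -0.0018  1.5689] w 0.0473 F [-0.5749 -0.5769  0.8831]
shift cm [-15.82  -3.3    2.9 ] turn [ 0.005 -0.002 -0.002]
```

View pics/w3.png

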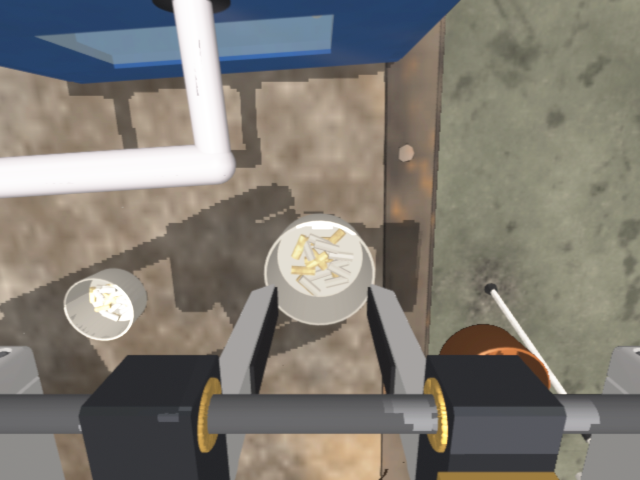

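The width of 47 mm is the commanded stop, and the rim shrank with the camera's height, so the cup wasn't lifted. I check where the pads are relative to the cup.

```bash
python3 - <<'E'
from h import *
W=cal("wrist");o=robot.get_obs();R=Ro.from_euler('xyz',o['ee_rot']);p=o['tool_pos']
print("w",o['width'],p)
for z in(-.005,0,.014):
    for y in(-.0235,.0,.0235): print(z,y,proj(W,p+R.apply([0,y,z])))
im=cv2.imread("pics/w3.png")
print("rim centre at .038",onz(W,(320,269),.038), "edges",onz(W,(264,270),.038),onz(W,(375,270),.038))
cv2.imwrite("pics/w3c.png",cv2.resize(im[190:350,200:430],None,fx=3.4,fy=3.4))
for n in("top","scene"): cv2.imwrite(f"pics/{n}3.png",optics.snapshot(n)[:,:,::-1])
t=cv2.imread("pics/scene3.png");cv2.imwrite("pics/s3c.png",cv2.resize(t[180:340,300:500],None,fx=3.5,fy=3.5))
E
```

```text
w 0.047285090278118655 [0.4532 0.2481 0.0544]
-0.005 -0.0235 [280.5303 285.927 ]
-0.005 0.0 [321.7683 285.9167]
-0.005 0.0235 [363.0052 285.9064]
0 -0.0235 [281.4536 282.6144]
0 0.0 [321.7735 282.6044]
0 0.0235 [362.0924 282.5943]
0.014 -0.0235 [283.833  274.0778]
0.014 0.0 [321.7871 274.0684]
0.014 0.0235 [359.7402 274.0591]
rim centre at .038 [0.4522 0.2505 0.038 ] edges [0.4172 0.25   0.038 ] [0.4865 0.2497 0.038 ]
```

View pics/w3c.png

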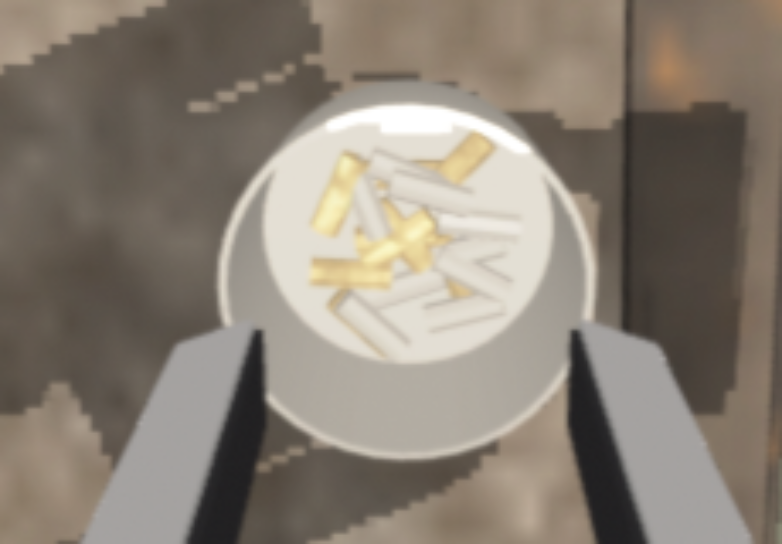

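View pics/s3c.png

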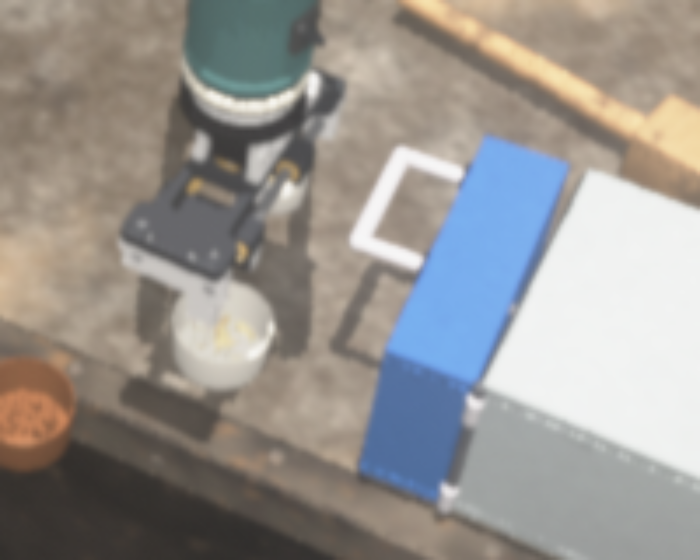

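The pads are above the rim and the cup still stands on the bench at about (.452,.250), undisturbed. I probably lifted before the fingers had clamped. I'll reopen, go back down a little lower, close with full time and check the width before lifting.

```bash
python3 - <<'E'
from h import *
go(.4515,.2495,.020,np.pi/2)
E
```

```text
t 3.73 pos [0.4528 0.2478 0.0527] rot [ 3.1381 -0.0014  1.5689] w 0.0471 F [-0.1914 -0.2748 -0.3977]
shift cm [ 0.16 -0.14  3.27] turn [ 0.004 -0.001 -0.002]
```

apply_moves(moves=[[[0, 0, -0.5], [0, 0, 0], 1], [[0, 0, -1], [0, 0, 0], 1], [[0, 0, -1], [0, 0, 0], 1], [[0, 0, -1], [0, 0, 0], 1], [[0, 0, -1], [0, 0, 0], 1], [[0.15, -0.1, -1], [0, 0, 0], 1], [[0.15, -0.1, -1], [0, 0, 0], 1], [[0.15, -0.1, 0], [0, 0, 0], 1], [[0.15, -0.1, 0.5], [0, 0, 0], 1], [[0.15, -0.1, 0.5], [0, 0, 0], 1]])

```text
time: 4.57
tool_pos: [0.449, 0.2481, 0.0435]
ee_rot: [-3.138, 0.002, 1.569]
wrist_force: [-0.5, 0.3, 0.2]
width: 0.0938
```

```bash
python3 - <<'E'
from h import *
go(.4515,.2495,.020,np.pi/2)
E
```

```text
t 4.57 pos [0.449  0.2481 0.0435] rot [-3.1378  0.0017  1.5688] w 0.0938 F [-0.4623  0.3281  0.1973]
shift cm [0.14 0.26 2.34] turn [-0.004  0.002 -0.002]
```

apply_moves(moves=[[[0.1, 0, 1.2], [0, 0, 0], 1], [[0.1, 0, 2.4], [0, 0, 0], 1], [[0.1, 0, 2.4], [0, 0, 0], 1], [[0.1, 0, 2.4], [0, 0, 0], 0.4], [[0.1, 0, 2.4], [0, 0, 0], 0.4], [[0.1, 0, 2.4], [0, 0, 0], 0.4], [[0.1, 0, 2.4], [0, 0, 0], 0.4], [[0.1, 0, 2.4], [0, 0, 0], 0.4], [[0.1, 0, 2.4], [0, 0, 0], 0.4], [[0.1, 0, 2.4], [0, 0, 0], 0.4]])

```text
time: 5.4
tool_pos: [0.4506, 0.2498, 0.0221]
ee_rot: [3.141, -0.0, 1.569]
wrist_force: [-0.2, -0.4, 0.2]
width: 0.0506
```

```bash
python3 - <<'E'
from h import *
go(.4515,.2495,.020,np.pi/2)
im=optics.snapshot("wrist")[:,:,::-1]
cv2.imwrite("pics/w4.png",im)
go(.4515,.2495,.020,np.pi/2)
E
```

```text
t 5.4 pos [0.4506 0.2498 0.0221] rot [ 3.1411 -0.0001  1.5688] w 0.0506 F [-0.1706 -0.4221  0.1789]
shift cm [-0.03  0.09  0.21] turn [ 0.001 -0.    -0.002]
t 5.45 pos [0.4506 0.2498 0.022 ] rot [ 3.1412 -0.0001  1.5688] w 0.0466 F [-0.1808 -0.0482  0.3173]
shift cm [-0.03  0.09  0.2 ] turn [ 0.    -0.    -0.002]
```

View pics/w4.png

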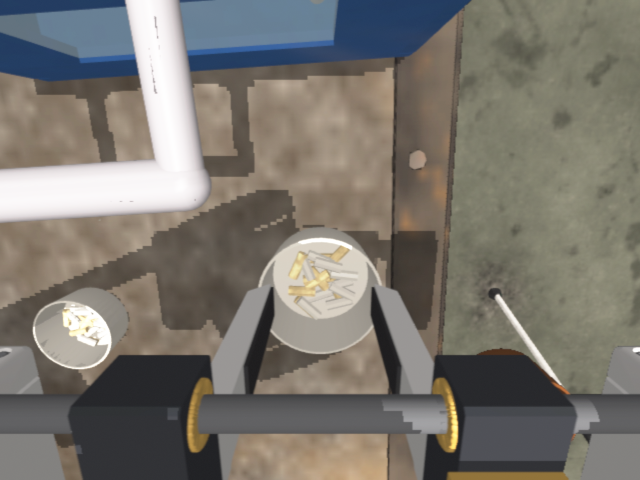

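apply_moves(moves=[[[0, 0, 0], [0, 0, 0], 0.25], [[0, 0, 0], [0, 0, 0], 0.25], [[0, 0, 0], [0, 0, 0], 0.25], [[0, 0, 0], [0, 0, 0], 0.25], [[0, 0, 0], [0, 0, 0], 0.25], [[0, 0, 0], [0, 0, 0], 0.25], [[0, 0, 0], [0, 0, 0], 0.25], [[0, 0, 0], [0, 0, 0], 0.25], [[0, 0, 0], [0, 0, 0], 0.25], [[0, 0, 0], [0, 0, 0], 0.25]])

```text
time: 6.28
tool_pos: [0.4505, 0.2498, 0.0218]
ee_rot: [3.142, 0.0, 1.569]
wrist_force: [-0.1, 1.0, 0.3]
width: 0.0233
```

```bash
python3 - <<'E'
from h import *
im=optics.snapshot("wrist")[:,:,::-1]
cv2.imwrite("pics/w5.png",im[150:,160:480])
go(.4515,.2495,.020,np.pi/2)
E
```

```text
t 6.33 pos [0.4505 0.2498 0.0218] rot [3.1416 0.0001 1.5688] w 0.0237 F [-0.98   -0.2512 -0.0397]
shift cm [-0.03  0.1   0.18] turn [ 0.     0.    -0.002]
```

View pics/w5.png

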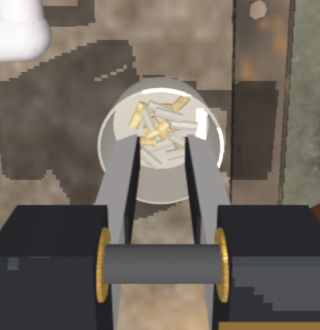

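```bash
python3 - <<'E'
from h import *
print(robot.tips_ahead,[a for a in dir(robot) if a[0]!='_'])
W=cal("wrist");o=robot.get_obs();R=Ro.from_euler('xyz',o['ee_rot']);p=o['tool_pos']
for z in(-.04,-.03,-.02,-.01,0.,.014):
  print(z,[proj(W,p+R.apply([x,.0119,z])).round(0) for x in(-.008,0,.008)])
for n in("top","scene"): cv2.imwrite(f"pics/{n}6.png",optics.snapshot(n)[:,:,::-1])
t=cv2.imread("pics/scene6.png");cv2.imwrite("pics/s6c.png",cv2.resize(t[180:320,300:440],None,fx=5,fy=5))
E
```

```text
0.014 ['IKError', 'get_obs', 'tips_ahead']
-0.04 [array([346., 329.]), array([347., 314.]), array([347., 299.])]
-0.03 [array([345., 319.]), array([345., 305.]), array([346., 290.])]
-0.02 [array([344., 311.]), array([344., 297.]), array([344., 283.])]
-0.01 [array([343., 303.]), array([343., 289.]), array([343., 276.])]
0.0 [array([342., 295.]), array([342., 283.]), array([342., 270.])]
0.014 [array([341., 286.]), array([341., 274.]), array([341., 262.])]
```

View pics/s6c.png

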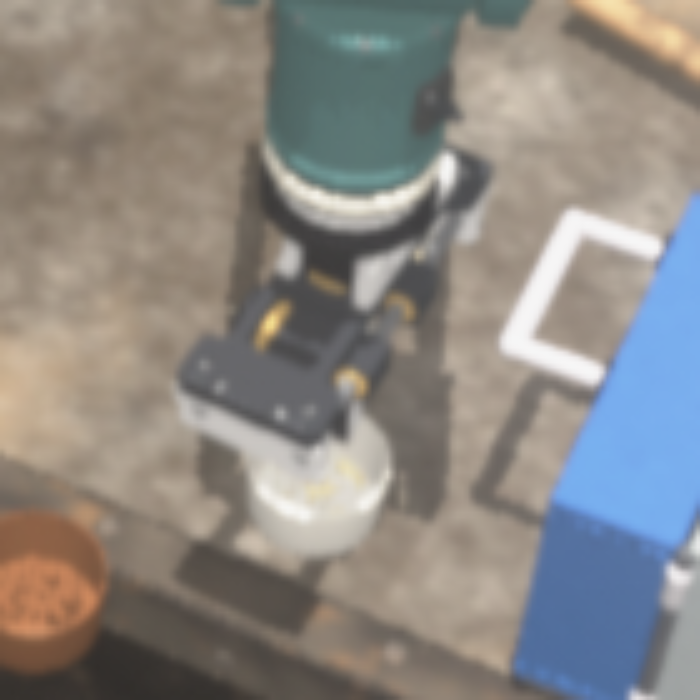

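The picture contradicts the stated geometry. The visible fingertips at (347,290), and their pixel spacing against the width reading, put them about 25–30 mm behind the reported TCP instead of 14 mm ahead. That's why they hover over the rim and never touch. I'll open, then descend in small steps while watching the force and the pictures.

apply_moves(moves=[[[0, 0, 0], [0, 0, 0], 1], [[0, 0, 0], [0, 0, 0], 1], [[0, 0, 0], [0, 0, 0], 1], [[0, 0, 0], [0, 0, 0], 1], [[0, 0, 0], [0, 0, 0], 1], [[0, 0, 0], [0, 0, 0], 1], [[0, 0, 0], [0, 0, 0], 1], [[0, 0, 0.3], [0, 0, 0], 1], [[0, 0, 0.6], [0, 0, 0], 1], [[0, 0, 0.9], [0, 0, 0], 1]])

```text
time: 7.27
tool_pos: [0.4504, 0.2497, 0.0124]
ee_rot: [-3.141, 0.0, 1.569]
wrist_force: [-1.2, 0.1, -0.8]
width: 0.0863
```

```bash
python3 - <<'E'
from h import *
go(.4515,.2495,.00,np.pi/2)
im=optics.snapshot("wrist")[:,:,::-1]
cv2.imwrite("pics/w7.png",im)
go(.4515,.2495,.00,np.pi/2)
E
```

```text
t 7.27 pos [0.4504 0.2497 0.0124] rot [-3.1414  0.0002  1.5688] w 0.0863 F [-1.1911  0.0717 -0.8153]
shift cm [-0.02  0.11  1.24] turn [-0.     0.    -0.002]
t 7.32 pos [0.4498 0.2494 0.0116] rot [-3.1401  0.0008  1.5688] w 0.0907 F [0.0226 0.5946 0.0926]
shift cm [0.01 0.17 1.16] turn [-0.001  0.001 -0.002]
```

View pics/w7.png

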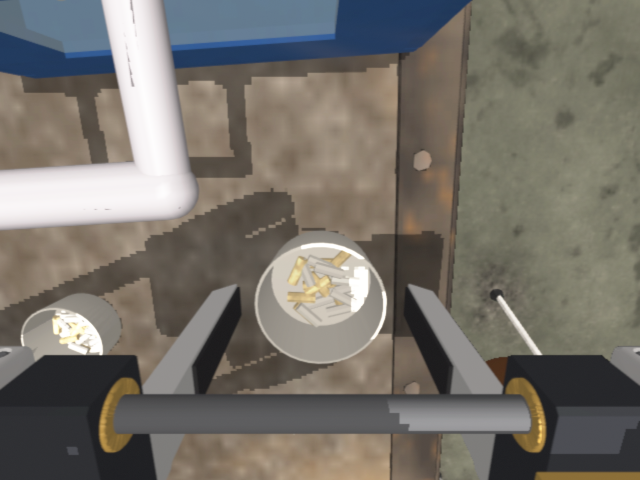

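No contact force with the TCP at 12 mm, where the nominal tips would already be pressing into the bench, so the fingers really are shorter than stated. I continue down in small steps.

apply_moves(moves=[[[0, 0, 0.4], [0, 0, 0], 1], [[0, 0, 0.8], [0, 0, 0], 1], [[0, 0, 1.2], [0, 0, 0], 1], [[0, 0, 1.5], [0, 0, 0], 1], [[0, 0, 1.8], [0, 0, 0], 1], [[0, 0, 2.1], [0, 0, 0], 1], [[0, 0, 2.3], [0, 0, 0], 1], [[0, 0, 2.3], [0, 0, 0], 1], [[0, 0, 2.3], [0, 0, 0], 1], [[0, 0, 2.3], [0, 0, 0], 1]])

```text
time: 8.15
tool_pos: [0.4507, 0.2498, -0.01]
ee_rot: [3.141, -0.0, 1.569]
wrist_force: [-0.8, -0.9, 0.0]
width: 0.0941
```

```bash
python3 - <<'E'
from h import *
W=cal("wrist");im=optics.snapshot("wrist")[:,:,::-1]
cv2.imwrite("pics/w8.png",im)
go(.4515,.2495,.00,np.pi/2)
E
```

```text
t 8.2 pos [ 0.4507  0.2498 -0.01  ] rot [ 3.1411 -0.0001  1.5688] w 0.0941 F [ 0.3369  0.604  -1.3016]
shift cm [-0.03  0.08 -1.  ] turn [ 0.    -0.    -0.002]
```

View pics/w8.png

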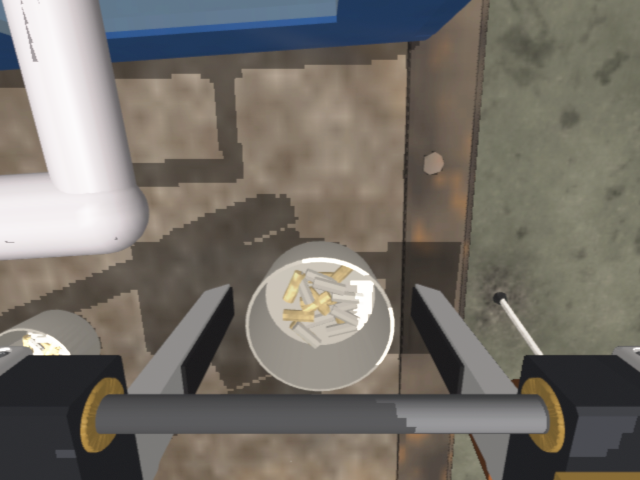

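The rim (247–394 px) against the tip spacing (179 px at 94 mm) puts the tips about 22 mm below the rim, clear of the cup and centred on it. Down 6 mm more, then close and check the width.

apply_moves(moves=[[[0, 0, 0.3], [0, 0, 0], 1], [[0, 0, 0.6], [0, 0, 0], 0.5], [[0, 0, 0.6], [0, 0, 0], 0.5], [[0, 0, 0.6], [0, 0, 0], 0.5], [[0, 0, 0.6], [0, 0, 0], 0.5], [[0, 0, 0.6], [0, 0, 0], 0.5], [[0, 0, 0.6], [0, 0, 0], 0.5], [[0, 0, 0.6], [0, 0, 0], 0.5], [[0, 0, 0.6], [0, 0, 0], 0.5], [[0, 0, 0.6], [0, 0, 0], 0.5]])

```text
time: 9.03
tool_pos: [0.4504, 0.2497, -0.0163]
ee_rot: [-3.141, 0.0, 1.569]
wrist_force: [-0.9, 0.1, -0.8]
width: 0.0664
```

```bash
python3 - <<'E'
from h import *
go(.42,.09,.02,np.pi/2)
E
```

```text
t 9.03 pos [ 0.4504  0.2497 -0.0163] rot [-3.1415  0.0001  1.5688] w 0.0664 F [-0.9094  0.1228 -0.8425]
shift cm [-15.98  -3.01  -3.62] turn [-0.     0.    -0.002]
```

The cup is gripped: width 66.4 mm, held against a 47 mm command. Lift and carry.

apply_moves(moves=[[[0, 0, -1], [0, 0, 0], 0.5], [[0, 0, -2.5], [0, 0, 0], 0.5], [[-1, 0, -4], [0, 0, 0], 0.5], [[-3.5, -0.5, -4], [0, 0, 0], 0.5], [[-6.5, -1.2, -4], [0, 0, 0], 0.5], [[-9.5, -1.9, -4], [0, 0, 0], 0.5], [[-12.5, -2.5, -4], [0, 0, 0], 0.5], [[-15, -3, -4], [0, 0, 0], 0.5], [[-16, -3, -4], [0, 0, 0], 0.5], [[-16, -3, -4], [0, 0, 0], 0.5]])

```text
time: 9.87
tool_pos: [0.4204, 0.0882, 0.0244]
ee_rot: [3.14, 0.0, 1.566]
wrist_force: [-0.5, 0.1, -1.1]
width: 0.0665
```

```bash
python3 - <<'E'
from h import *
go(.42,.09,-.0155,np.pi/2)
im=optics.snapshot("wrist")[:,:,::-1]
cv2.imwrite("pics/w9.png",im)
go(.42,.09,-.0155,np.pi/2)
E
```

```text
t 9.87 pos [0.4204 0.0882 0.0244] rot [3.1405 0.0004 1.5655] w 0.0665 F [-0.5286  0.0895 -1.11  ]
shift cm [ 0.18 -0.04  3.99] turn [ 0.001  0.    -0.005]
t 9.92 pos [0.4207 0.0895 0.0244] rot [ 3.1403 -0.0008  1.5665] w 0.0668 F [ 0.3233  0.9642 -2.8596]
shift cm [ 0.04 -0.07  3.99] turn [ 0.001 -0.001 -0.004]
```

View pics/w9.png

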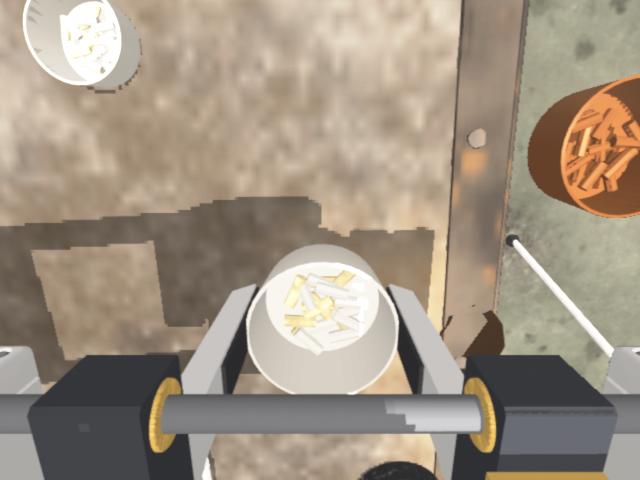

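The cup is held level, with its rim at (322,322), over clear bench. I lower it gently and release.

apply_moves(moves=[[[0, 0, 1], [0, 0, 0], 0.5], [[0, 0, 2.2], [0, 0, 0], 0.5], [[0, 0, 3.2], [0, 0, 0], 0.5], [[0, 0, 3.7], [0, 0, 0], 0.5], [[0, 0, 3.95], [0, 0, 0], 0.5], [[0, 0, 4.0], [0, 0, 0], 0.5], [[0, 0, 4.0], [0, 0, 0], 0.5], [[0, 0, 4.0], [0, 0, 0], 1], [[0, 0, 4.0], [0, 0, 0], 1], [[0, 0, 4.0], [0, 0, 0], 1]])

```text
time: 10.75
tool_pos: [0.4206, 0.0899, -0.0159]
ee_rot: [3.141, 0.0, 1.569]
wrist_force: [-0.4, 0.7, -0.2]
width: 0.0831
```

apply_moves(moves=[[[0, 0, 0], [0, 0, 0], 1], [[0, 0, 0], [0, 0, 0], 1], [[0, 0, 0], [0, 0, 0], 1], [[0, 0, -2], [0, 0, 0], 1], [[0, 0, -5], [0, 0, 0], 1], [[0, 0, -9], [0, 0, 0], 1], [[0, 0, -13], [0, 0, 0], 1], [[0, 0, -17], [0, 0, 0], 1], [[0, 0, -20], [0, 0, 0], 1], [[0, 0, -20], [0, 0, 0], 1]])

```text
time: 11.58
tool_pos: [0.4241, 0.0901, 0.1919]
ee_rot: [3.127, -0.001, 1.569]
wrist_force: [0.3, -1.0, 0.2]
width: 0.0939
```

```bash
python3 - <<'E'
from h import *
im=optics.snapshot("wrist")[:,:,::-1]
cv2.imwrite("pics/w10.png",im)
go(.38,.32,.26,0)
E
```

```text
t 11.63 pos [0.4226 0.09   0.1882] rot [ 3.1324 -0.0006  1.5687] w 0.094 F [-0.2116 -0.1667 -0.2057]
shift cm [23.   -4.24 -7.21] turn [ 0.007 -0.008  1.569]
```

View pics/w10.png

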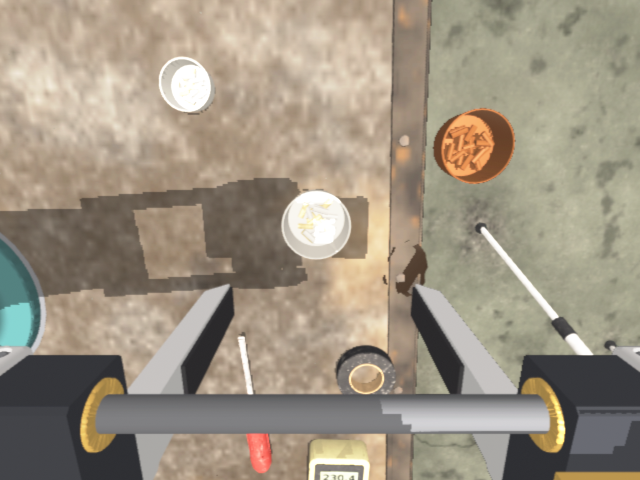

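The cup stands upright at its new place, (316,225) in the view. Tape, screwdriver and meter are undisturbed. Now to the handle: from the triangulated bar ends (.336,.318) and (.423,.322), its middle is about (.380,.319,.139), with the door roughly 3° ajar.

apply_moves(moves=[[[2, 0, -2], [0, 0, 0.12], 0.42], [[5, -0.7, -3], [0, 0, 0.24], 0.42], [[8, -1.3, -3], [0, 0, 0.36], 0.42], [[11, -2, -3], [0, 0, 0.48], 0.42], [[14, -2.7, -3], [0, 0, 0.6], 0.42], [[16, -3.3, -3], [0, 0, 0.72], 0.42], [[18, -4, -3], [0, 0, 0.84], 0.42], [[20, -4.2, -3], [0, 0, 0.96], 0.42], [[21, -4.2, -3], [0, 0, 1.08], 0.42], [[22, -4.2, -3], [0, 0, 1.2], 0.42]])

```text
time: 12.47
tool_pos: [0.3774, 0.3105, 0.2113]
ee_rot: [3.141, 0.004, 0.364]
wrist_force: [0.3, -0.3, -0.5]
width: 0.0392
```

```bash
python3 - <<'E'
from h import *
go(.38,.319,.19,0.055)
E
```

```text
t 12.47 pos [0.3774 0.3105 0.2113] rot [3.1407 0.0039 0.3641] w 0.0392 F [ 0.3287 -0.2879 -0.4749]
shift cm [ 0.56 -0.71  2.13] turn [0.002 0.004 0.309]
```

apply_moves(moves=[[[0.2, -0.3, 0], [0, 0, 0.12], 0.42], [[0.5, -0.7, 1], [0, 0, 0.24], 0.42], [[0.5, -0.7, 2], [0, 0, 0.3], 0.42], [[0.5, -0.7, 3], [0, 0, 0.3], 0.42], [[0.5, -0.7, 4], [0, 0, 0.3], 0.42], [[0.5, -0.7, 4], [0, 0, 0.3], 0.42], [[0.5, -0.7, 4], [0, 0, 0.3], 0.42], [[0.5, -0.7, 4], [0, 0, 0.3], 0.42], [[0.5, -0.7, 4], [0, 0, 0.3], 0.42], [[0.5, -0.7, 4], [0, 0, 0.3], 0.42]])

```text
time: 13.3
tool_pos: [0.3811, 0.3184, 0.1746]
ee_rot: [-3.141, -0.001, 0.069]
wrist_force: [-0.1, -0.5, 0.6]
width: 0.0401
```

```bash
python3 - <<'E'
from h import *
C=cal("wrist");im=optics.snapshot("wrist")[:,:,::-1]
cv2.imwrite("pics/w11.png",im);np.savez("pics/w11.npz",K=C[0],R=C[1],t=C[2])
go(.38,.319,.093,0.055)
for X in((.3364,.3176,.138),(.4226,.3222,.138),(.38,.319,.138)):print(proj(C,X))
E
```

```text
t 13.35 pos [0.3811 0.3184 0.1746] rot [-3.1409 -0.0014  0.0689] w 0.0394 F [-0.5876  0.0587  0.0635]
shift cm [-0.12 -0.06  8.16] turn [-0.001 -0.001  0.014]
[316.795  323.8657]
[318.3143 203.8241]
[318.8866 266.14  ]
```

View pics/w11.png

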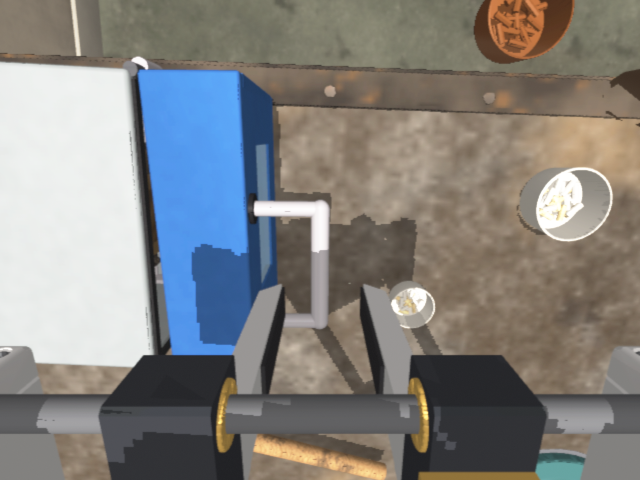

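The wrist view shows the bar from (320,203) to (320,320), centred between the fingers (278 and 364) and matching the measured ends within 3 px. Descend and cage it.

apply_moves(moves=[[[0, 0, 2], [0, 0, 0], 0.42], [[0, 0, 4], [0, 0, 0], 0.42], [[0, 0, 6], [0, 0, 0], 0.42], [[-0.1, 0, 7.5], [0, 0, 0.01], 0.42], [[-0.1, 0, 8.2], [0, 0, 0.01], 0.42], [[-0.1, 0, 8.2], [0, 0, 0.01], 0.25], [[-0.1, 0, 8.2], [0, 0, 0.01], 0.25], [[-0.1, 0, 8.2], [0, 0, 0.01], 0.25], [[-0.1, 0, 8.2], [0, 0, 0.01], 0.25], [[-0.1, 0, 8.2], [0, 0, 0.01], 0.25]])

```text
time: 14.18
tool_pos: [0.3805, 0.3186, 0.0931]
ee_rot: [-3.14, -0.002, 0.059]
wrist_force: [-1.1, 0.5, 0.8]
width: 0.0234
```

```bash
python3 - <<'E'
from h import *
C=cal("wrist");im=optics.snapshot("wrist")[:,:,::-1]
cv2.imwrite("pics/w12.png",im)
cv2.imwrite("pics/s12.png",optics.snapshot("scene")[180:360,300:560,::-1].repeat(3,0).repeat(3,1))
go(.38,.319,.093,0.055)
E
```

```text
t 14.28 pos [0.3801 0.3184 0.0925] rot [-3.141  -0.0012  0.0589] w 0.0237 F [-0.1832 -0.1719  0.8769]
shift cm [-0.01 -0.06 -0.05] turn [-0.001 -0.001  0.004]
```

View pics/w12.png

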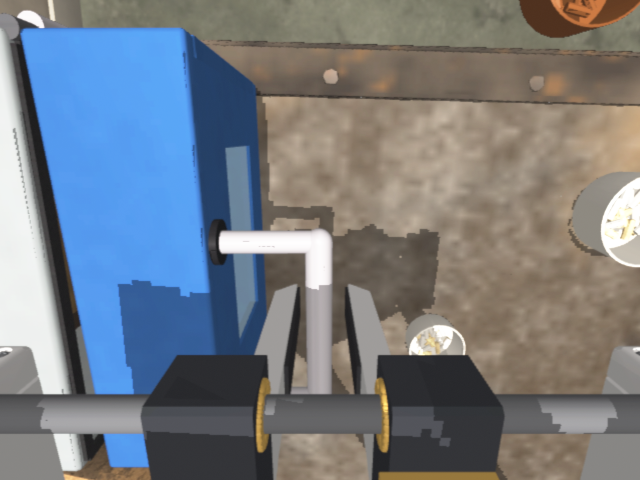

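View pics/s12.png

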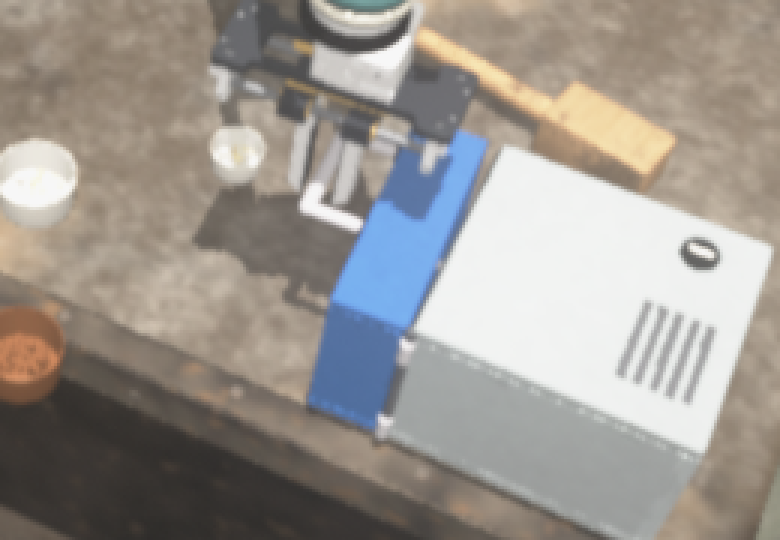

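Both posts and the bar sit within the open fingers, caged by ±6 mm, and nothing touches the door. Now the arc about the hinge.

```bash
python3 - <<'E'
from h import *
H=np.array([.494,.430]);r0=np.array([-.114,-.1115]);f0=.055
def rot(a):return np.array([[np.cos(a),-np.sin(a)],[np.sin(a),np.cos(a)]])
for k in range(1,11):
    d=rot(.07*k)@r0-r0
    ax=np.array([np.cos(f0),np.sin(f0)]);ay=np.array([np.sin(f0),-np.cos(f0)])
    print(k,(d@ax*100).round(2),(d@ay*100).round(2),round(-.07*k,2))
for f in(.7,1.4,1.75,1.8): print(f,H+rot(f-.055)@r0)
E
```

```text
1 0.76 0.81 -0.07
2 1.58 1.57 -0.14
3 2.45 2.27 -0.21
4 3.37 2.91 -0.28
5 4.33 3.48 -0.35
6 5.33 3.98 -0.42
7 6.36 4.41 -0.49
8 7.41 4.77 -0.56
9 8.49 5.05 -0.63
10 9.59 5.26 -0.7
0.7 [0.4699 0.2724]
1.4 [0.5771 0.2939]
1.75 [0.6188 0.3307]
1.8 [0.6236 0.3371]
```

apply_moves(moves=[[[0.76, 0.81, 0], [0, 0, -0.07], 0.25], [[1.58, 1.57, 0], [0, 0, -0.14], 0.25], [[2.45, 2.27, 0], [0, 0, -0.21], 0.25], [[3.37, 2.91, 0], [0, 0, -0.28], 0.25], [[4.33, 3.48, 0], [0, 0, -0.35], 0.25], [[5.33, 3.98, 0], [0, 0, -0.42], 0.25], [[6.36, 4.41, 0], [0, 0, -0.49], 0.25], [[7.41, 4.77, 0], [0, 0, -0.56], 0.25], [[8.49, 5.05, 0], [0, 0, -0.63], 0.25], [[9.59, 5.26, 0], [0, 0, -0.7], 0.25]])

```text
time: 15.12
tool_pos: [0.4789, 0.2726, 0.0923]
ee_rot: [-3.14, -0.002, 0.763]
wrist_force: [-1.6, 4.0, 0.7]
width: 0.0237
```

```bash
python3 - <<'E'
from h import *
C=cal("wrist");im=optics.snapshot("wrist")[:,:,::-1]
cv2.imwrite("pics/w13.png",im)
go(.4776,.2719,.093,0.755)
E
```

```text
t 15.17 pos [0.481  0.2716 0.0922] rot [ 3.141  -0.0027  0.7636] w 0.0234 F [ 2.0617 -0.3594  0.3462]
shift cm [-0.23 -0.25 -0.08] turn [ 0.001 -0.003  0.009]
```

View pics/w13.png

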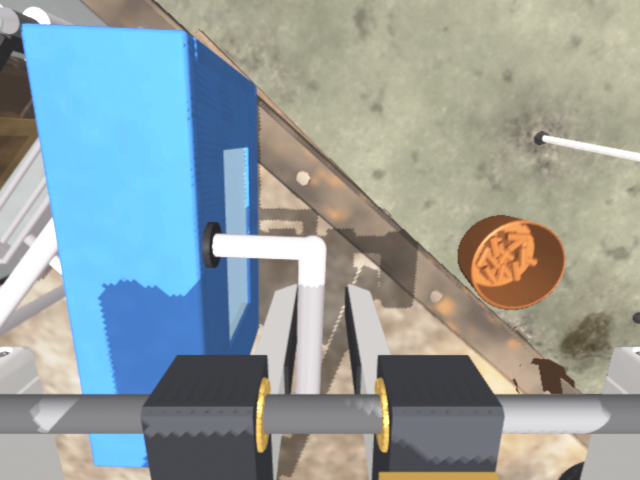

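The door follows nicely at about 41°, with the bar caged at (312,300). I repeat the same arc.

apply_moves(moves=[[[0.76, 0.81, 0], [0, 0, -0.07], 0.25], [[1.58, 1.57, 0], [0, 0, -0.14], 0.25], [[2.45, 2.27, 0], [0, 0, -0.21], 0.25], [[3.37, 2.91, 0], [0, 0, -0.28], 0.25], [[4.33, 3.48, 0], [0, 0, -0.35], 0.25], [[5.33, 3.98, 0], [0, 0, -0.42], 0.25], [[6.36, 4.41, 0], [0, 0, -0.49], 0.25], [[7.41, 4.77, 0], [0, 0, -0.56], 0.25], [[8.49, 5.05, 0], [0, 0, -0.63], 0.25], [[9.59, 5.26, 0], [0, 0, -0.7], 0.25]])

```text
time: 16.0
tool_pos: [0.5839, 0.2993, 0.092]
ee_rot: [-3.14, 0.001, 1.461]
wrist_force: [-1.6, 0.3, 1.1]
width: 0.0235
```

```bash
python3 - <<'E'
from h import *
C=cal("wrist");im=optics.snapshot("wrist")[:,:,::-1]
cv2.imwrite("pics/w14.png",im)
go(.5821,.2976,.093,1.455)
E
```

```text
t 16.05 pos [0.5856 0.3003 0.0917] rot [ 3.1409 -0.0007  1.4632] w 0.0238 F [ 0.6233  0.3101 -0.038 ]
shift cm [-0.3  -0.32 -0.13] turn [ 0.001 -0.001  0.008]
```

View pics/w14.png

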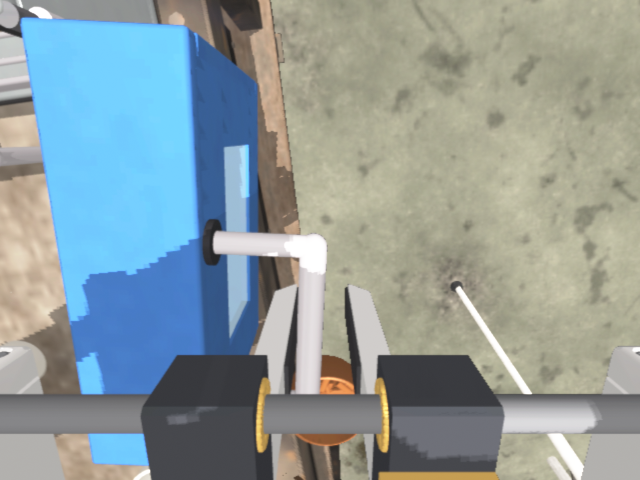

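apply_moves(moves=[[[0.76, 0.81, 0], [0, 0, -0.07], 0.25], [[1.58, 1.57, 0], [0, 0, -0.14], 0.25], [[2.45, 2.27, 0], [0, 0, -0.21], 0.25], [[3.37, 2.91, 0], [0, 0, -0.28], 0.25], [[4.33, 3.48, 0], [0, 0, -0.35], 0.25], [[4.33, 3.48, 0], [0, 0, -0.35], 0.25], [[4.33, 3.48, 0], [0, 0, -0.35], 0.38], [[4.33, 3.48, 0], [0, 0, -0.35], 0.38], [[4.33, 3.48, 0], [0, 0, -0.35], 0.38], [[4.33, 3.48, 0], [0, 0, -0.35], 0.38]])

```text
time: 16.88
tool_pos: [0.6235, 0.3378, 0.092]
ee_rot: [3.141, 0.0, 1.807]
wrist_force: [-0.7, -0.3, 0.9]
width: 0.0361
```

apply_moves(moves=[[[0, 0, -1], [0, 0, 0], 0.38], [[0, 0, -3], [0, 0, 0], 0.38], [[0, 0, -6], [0, 0, 0], 0.38], [[0, 0, -9], [0, 0, 0], 0.38], [[0, 0, -12], [0, 0, 0], 0.38], [[0, 0, -14], [0, 0, 0], 0.38], [[0, 0, -14], [0, 0, 0], 0.38], [[0, 0, -14], [0, 0, 0], 0.38], [[0, 0, -14], [0, 0, 0], 0.38], [[0, 0, -14], [0, 0, 0], 0.38]])

```text
time: 17.72
tool_pos: [0.6229, 0.3378, 0.2287]
ee_rot: [-3.137, 0.001, 1.809]
wrist_force: [0.8, 0.4, 0.4]
width: 0.0357
```

```bash
python3 - <<'E'
from h import *
cv2.imwrite("pics/s15.png",optics.snapshot("scene")[:,:,::-1])
cv2.imwrite("pics/t15.png",optics.snapshot("top")[:,:,::-1])
go(.40,.388,.23,0.01)
E
```

```text
t 17.82 pos [0.623  0.3378 0.2289] rot [-3.137   0.001   1.8086] w 0.0355 F [ 0.2529 -0.0768  0.2431]
shift cm [ 10.13 -20.49  -0.02] turn [-0.002  0.005  1.799]
```

View pics/s15.png

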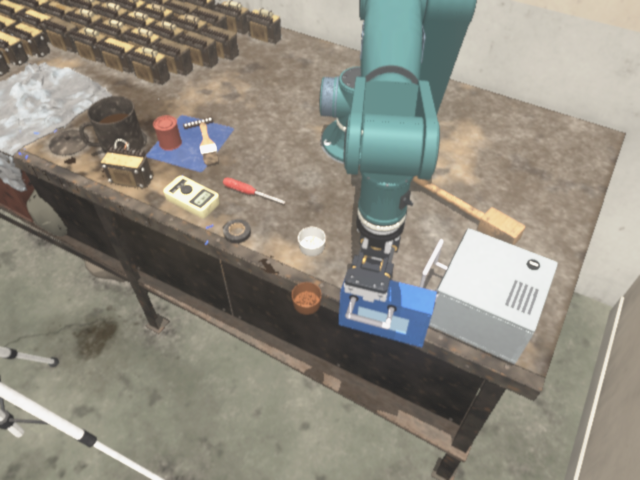

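View pics/t15.png

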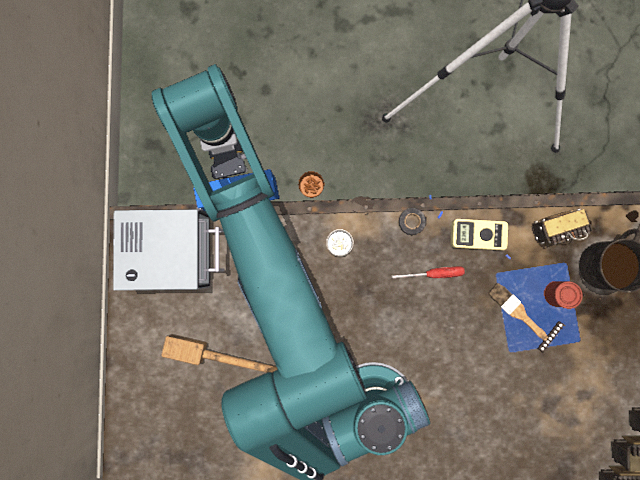

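The door stands wide, past square by about 10°. It's still clear of the cup, which is upright at scene (312,241), top (340,243). The rack's pull bar shows at scene (434,258), top (214,250). I move over it, turning the tool back.

apply_moves(moves=[[[1, -2, 0], [0, 0, 0.12], 0.38], [[2, -4, 0], [0, 0, 0.24], 0.38], [[3, -6, 0], [0, 0, 0.36], 0.38], [[4, -8, 0], [0, 0, 0.48], 0.38], [[5, -10, 0], [0, 0, 0.6], 0.38], [[6, -12, 0], [0, 0, 0.72], 0.38], [[7, -14, 0], [0, 0, 0.84], 0.38], [[8, -16, 0], [0, 0, 0.96], 0.38], [[9, -18, 0], [0, 0, 1.08], 0.38], [[10, -20, 0], [0, 0, 1.2], 0.38]])

```text
time: 18.65
tool_pos: [0.4043, 0.388, 0.2304]
ee_rot: [3.141, 0.002, 0.603]
wrist_force: [0.3, 0.2, 0.3]
width: 0.0357
```

```bash
python3 - <<'E'
from h import *
go(.40,.388,.18,0.01)
E
```

```text
t 18.65 pos [0.4043 0.388  0.2304] rot [3.1414 0.0024 0.6027] w 0.0357 F [0.25   0.2434 0.3207]
shift cm [-0.34 -0.24  5.04] turn [0.001 0.002 0.593]
```

apply_moves(moves=[[[-0.1, -0.1, 0], [0, 0, 0.12], 0.38], [[-0.3, -0.2, 0], [0, 0, 0.24], 0.38], [[-0.3, -0.2, 1], [0, 0, 0.36], 0.38], [[-0.3, -0.2, 2], [0, 0, 0.48], 0.38], [[-0.3, -0.2, 3], [0, 0, 0.59], 0.38], [[-0.3, -0.2, 4], [0, 0, 0.59], 0.38], [[-0.3, -0.2, 5], [0, 0, 0.59], 0.38], [[-0.3, -0.2, 5], [0, 0, 0.59], 0.38], [[-0.3, -0.2, 5], [0, 0, 0.59], 0.38], [[-0.3, -0.2, 5], [0, 0, 0.59], 0.38]])

```text
time: 19.48
tool_pos: [0.4024, 0.3883, 0.182]
ee_rot: [-3.141, -0.0, 0.02]
wrist_force: [0.4, -0.5, 0.1]
width: 0.0358
```

```bash
python3 - <<'E'
from h import *
C=cal("wrist");im=optics.snapshot("wrist")[:,:,::-1]
cv2.imwrite("pics/w16.png",im);np.savez("pics/w16.npz",K=C[0],R=C[1],t=C[2])
cv2.imwrite("pics/s16.png",optics.snapshot("scene")[200:340,370:570,::-1].repeat(4,0).repeat(4,1))
go(.399,.388,.083,0.01)
for X in((.349,.388,.128),(.449,.388,.128),(.399,.388,.128)):print(proj(C,X))
E
```

```text
t 19.58 pos [0.4026 0.3885 0.1826] rot [-3.1407 -0.0013  0.0194] w 0.0356 F [-0.1544  1.1687 -0.4179]
shift cm [-0.37  0.05  9.96] turn [-0.001 -0.001  0.009]
[319.0927 323.0778]
[321.6056 192.3405]
[320.2831 261.1482]
```

View pics/w16.png

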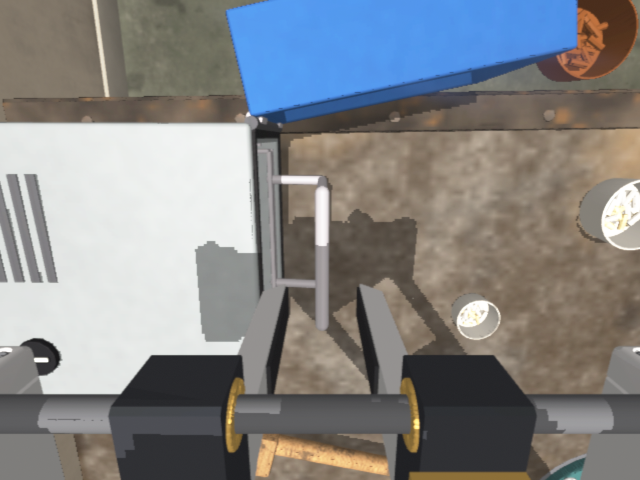

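View pics/s16.png

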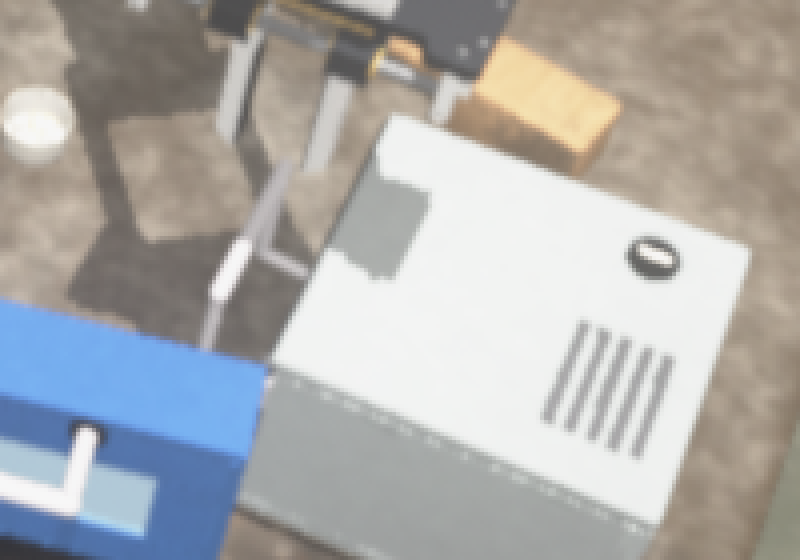

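The pull bar runs from (322,182) to (322,327), centred between the fingers at 320. I quickly check its height from two views.

```bash
python3 - <<'E'
from h import *
d=np.load("pics/w16.npz");W=(d['K'],d['R'],d['t']);S=cal("scene")
sp=lambda x,y:(x/4+370,y/4+200)
for a,b in(((322,325),(283,167)),((322,184),(222,292))):
    X=tri(W,a,S,sp(*b));print(X,proj(W,X)-a,proj(S,X)-sp(*b))
go(.399,.388,.085,0.015)
E
```

```text
[0.3455 0.3879 0.1269] [-2.9011  1.4145] [-0.496   0.0361]
[0.4553 0.3929 0.1428] [-7.8149  1.6261] [-1.0704 -0.2302]
t 19.58 pos [0.4026 0.3885 0.1826] rot [-3.1407 -0.0013  0.0194] w 0.0356 F [-0.1544  1.1687 -0.4179]
shift cm [-0.37  0.05  9.76] turn [-0.001 -0.001  0.004]
```

The near end comes out at 127 mm, which agrees. The far-end pixel was poorly matched (8 px residual), so I discard it. Descend and cage.

apply_moves(moves=[[[-0.1, 0, 2.5], [0, 0, 0], 0.38], [[-0.3, 0, 5], [0, 0, 0], 0.38], [[-0.3, 0, 7], [0, 0, 0], 0.38], [[-0.3, 0, 9], [0, 0, 0], 0.38], [[-0.3, 0, 9.8], [0, 0, 0], 0.38], [[-0.3, 0, 9.8], [0, 0, 0], 0.2], [[-0.3, 0, 9.8], [0, 0, 0], 0.2], [[-0.3, 0, 9.8], [0, 0, 0], 0.2], [[-0.3, 0, 9.8], [0, 0, 0], 0.2], [[-0.3, 0, 9.8], [0, 0, 0], 0.2]])

```text
time: 20.42
tool_pos: [0.4, 0.3888, 0.0854]
ee_rot: [-3.14, -0.002, 0.019]
wrist_force: [0.0, -0.7, -0.3]
width: 0.019
```

```bash
python3 - <<'E'
from h import *
C=cal("wrist");im=optics.snapshot("wrist")[:,:,::-1]
cv2.imwrite("pics/w17.png",im)
go(.400,.248,.085,0.015)
E
```

```text
t 20.47 pos [0.3999 0.3887 0.0851] rot [-3.1402 -0.002   0.0188] w 0.0185 F [ 0.1238 -0.0539 -0.1701]
shift cm [-0.25 14.06 -0.01] turn [-0.001 -0.002  0.004]
```

View pics/w17.png

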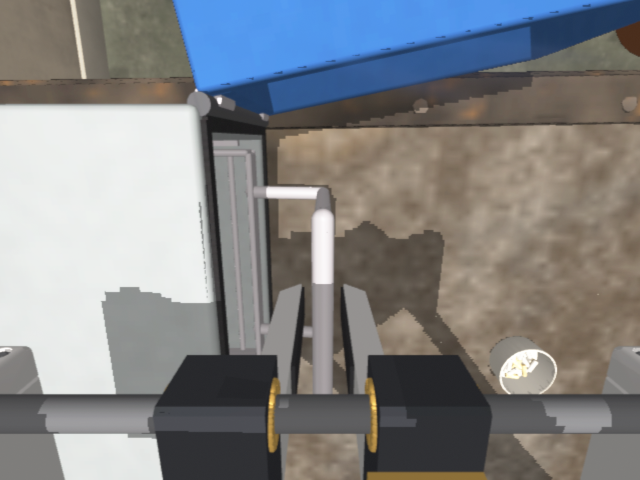

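The bar is caged at (322,300), and the finger behind it is clear of the roof edge. I pull gently.

apply_moves(moves=[[[0, 0.2, 0], [0, 0, 0], 0.2], [[0, 0.6, 0], [0, 0, 0], 0.2], [[0, 1.2, 0], [0, 0, 0], 0.2], [[0, 2.0, 0], [0, 0, 0], 0.2], [[0, 2.9, 0], [0, 0, 0], 0.2], [[0, 3.9, 0], [0, 0, 0], 0.2], [[0, 4.9, 0], [0, 0, 0], 0.2], [[0, 5.9, 0], [0, 0, 0], 0.2], [[0, 6.9, 0], [0, 0, 0], 0.2], [[0, 7.8, 0], [0, 0, 0], 0.2]])

```text
time: 21.3
tool_pos: [0.4007, 0.3088, 0.0838]
ee_rot: [3.141, -0.0, 0.018]
wrist_force: [-0.2, 2.2, 1.4]
width: 0.0188
```

```bash
python3 - <<'E'
from h import *
C=cal("wrist");im=optics.snapshot("wrist")[:,:,::-1]
cv2.imwrite("pics/w18.png",im)
go(.400,.248,.085,0.015)
E
```

```text
t 21.35 pos [0.4006 0.3071 0.0836] rot [3.139  0.0004 0.0173] w 0.0189 F [-0.1396 -0.701   0.1459]
shift cm [-0.16  5.91 -0.12] turn [0.003 0.    0.002]
```

View pics/w18.png

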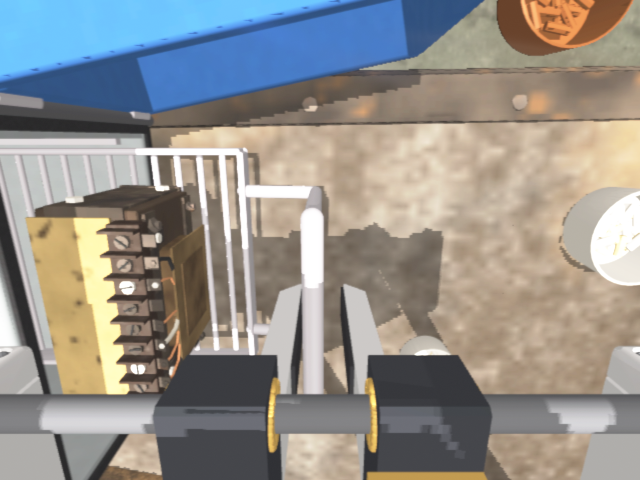

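The rack slides with the transformer upright on it, at about (130,290). I continue to the stop.

apply_moves(moves=[[[0, 0.3, 0], [0, 0, 0], 0.2], [[0, 0.9, 0], [0, 0, 0], 0.2], [[0, 1.7, 0], [0, 0, 0], 0.2], [[0, 2.6, 0], [0, 0, 0], 0.2], [[0, 3.5, 0], [0, 0, 0], 0.2], [[0, 4.4, 0], [0, 0, 0], 0.2], [[0, 5.1, 0], [0, 0, 0], 0.2], [[0, 5.6, 0], [0, 0, 0], 0.2], [[0, 5.9, 0], [0, 0, 0], 0.2], [[0, 6.1, 0], [0, 0, 0], 0.2]])

```text
time: 22.18
tool_pos: [0.4017, 0.2486, 0.0838]
ee_rot: [3.142, 0.0, 0.018]
wrist_force: [0.0, 2.1, -1.0]
width: 0.0189
```

```bash
python3 - <<'E'
from h import *
C=cal("wrist");im=optics.snapshot("wrist")[:,:,::-1]
cv2.imwrite("pics/w19.png",im)
go(.400,.248,.085,0.015)
E
```

```text
t 22.23 pos [0.4019 0.2484 0.0838] rot [ 3.1408 -0.      0.0183] w 0.0189 F [ 1.225   0.3317 -0.6039]
shift cm [-0.19  0.03 -0.12] turn [ 0.001 -0.     0.003]
```

View pics/w19.png

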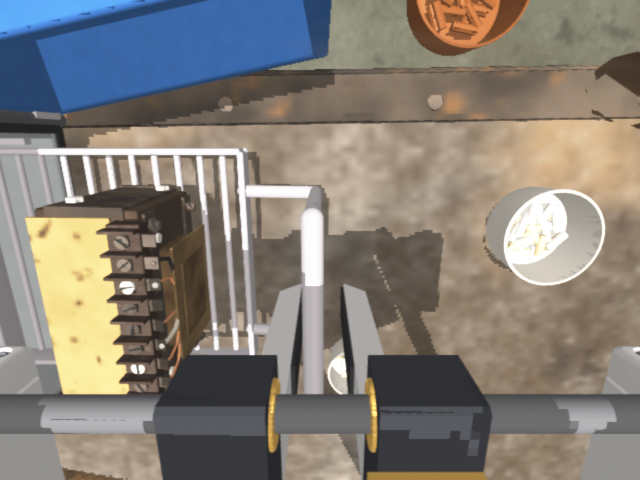

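apply_moves(moves=[[[0, 0.1, 0], [0, 0, 0], 0.2], [[0, 0.2, 0], [0, 0, 0], 0.2], [[0, 0.3, 0], [0, 0, 0], 0.2], [[0, 0.4, 0], [0, 0, 0], 0.2], [[0, 0.5, 0], [0, 0, 0], 0.2], [[0, 0.6, 0], [0, 0, 0], 0.2], [[0, 0.6, 0], [0, 0, 0], 0.2], [[0, 0.6, 0], [0, 0, 0], 0.2], [[0, 0.6, 0], [0, 0, 0], 0.2], [[0, 0.6, 0], [0, 0, 0], 0.2]])

```text
time: 23.07
tool_pos: [0.4021, 0.2441, 0.0839]
ee_rot: [-3.14, -0.0, 0.019]
wrist_force: [-0.3, 4.7, -1.4]
width: 0.0188
```

```bash
python3 - <<'E'
from h import *
C=cal("wrist");im=optics.snapshot("wrist")[:,:,::-1]
cv2.imwrite("pics/w20.png",im)
for i in range(3): go(.400,.242,.085,0.015)
E
```

```text
t 23.12 pos [0.4021 0.2441 0.0839] rot [-3.1398 -0.0005  0.0192] w 0.0188 F [ 0.6362  5.2155 -1.7249]
shift cm [-0.21  0.21 -0.11] turn [-0.002 -0.     0.004]
t 23.12 pos [0.4021 0.2441 0.0839] rot [-3.1398 -0.0005  0.0192] w 0.0188 F [ 0.6362  5.2155 -1.7249]
shift cm [-0.21  0.21 -0.11] turn [-0.002 -0.     0.004]
t 23.12 pos [0.4021 0.2441 0.0839] rot [-3.1398 -0.0005  0.0192] w 0.0188 F [ 0.6362  5.2155 -1.7249]
shift cm [-0.21  0.21 -0.11] turn [-0.002 -0.     0.004]
```

View pics/w20.png

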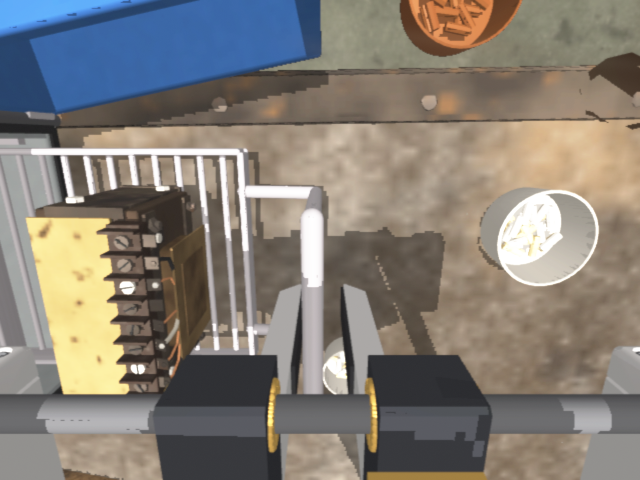

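apply_moves(moves=[[[0, 0.1, 0], [0, 0, 0], 0.2], [[0, 0.2, 0], [0, 0, 0], 0.2], [[0, 0.3, 0], [0, 0, 0], 0.2], [[0, 0.4, 0], [0, 0, 0], 0.2], [[0, 0.4, 0], [0, 0, 0], 0.2], [[0, 0.4, 0], [0, 0, 0], 0.2], [[0, 0.4, 0], [0, 0, 0], 0.2], [[0, 0.4, 0], [0, 0, 0], 0.2], [[0, 0.4, 0], [0, 0, 0], 0.2], [[0, 0.4, 0], [0, 0, 0], 0.2]])

```text
time: 23.95
tool_pos: [0.4021, 0.2442, 0.0839]
ee_rot: [-3.131, -0.001, 0.02]
wrist_force: [1.2, 16.1, -4.7]
width: 0.0188
```

The tool didn't move while the pull force rose from 5 to 16 N, so the rack is at its stop. I ease off inside the cage, open and lift away.

apply_moves(moves=[[[0, -0.3, 0], [0, 0, 0], 0.2], [[0, -0.6, 0], [0, 0, 0], 0.2], [[0, -0.9, 0], [0, 0, 0], 0.2], [[0, -0.9, 0], [0, 0, 0], 0.34], [[0, -0.9, 0], [0, 0, 0], 0.34], [[0, -0.9, 0], [0, 0, 0], 0.34], [[0, -0.9, 0], [0, 0, 0], 0.34], [[0, -0.9, -0.8], [0, 0, 0], 0.34], [[0, -0.9, -2], [0, 0, 0], 0.34], [[0, -0.9, -4], [0, 0, 0], 0.34]])

```text
time: 24.78
tool_pos: [0.4008, 0.2475, 0.1233]
ee_rot: [3.14, 0.003, 0.019]
wrist_force: [0.1, -0.5, -0.2]
width: 0.0321
```

apply_moves(moves=[[[0, 0, -3], [0, 0, 0], 0.34], [[0, 0, -6], [0, 0, 0], 0.34], [[0, 0, -9], [0, 0, 0], 0.34], [[0, 2, -12], [0, 0, 0], 0.34], [[0, 5, -14], [0, 0, 0], 0.34], [[-2, 9, -15], [0, 0, 0], 0.34], [[-4, 13, -15], [0, 0, 0], 0.34], [[-6, 17, -15], [0, 0, 0], 0.34], [[-8, 21, -15], [0, 0, 0], 0.34], [[-9, 24, -15], [0, 0, 0], 0.34]])

```text
time: 25.62
tool_pos: [0.316, 0.0084, 0.2757]
ee_rot: [3.141, -0.004, 0.021]
wrist_force: [1.0, -1.4, 0.2]
width: 0.0323
```

apply_moves(moves=[[[-1, 4, 0], [0, 0, 0], 0.34], [[-1, 8, 0], [0, 0, 0], 0.34], [[-1, 12, 0], [0, 0, 0], 0.34], [[-1, 16, 0], [0, 0, 0], 0.34], [[-1, 20, 0], [0, 0, 0], 0.34], [[-1, 23, 0], [0, 0, 0], 0.34], [[-1, 24, 0], [0, 0, 0], 0.34], [[-1, 24, 0], [0, 0, 0], 0.34], [[-1, 24, 0], [0, 0, 0], 0.34], [[-1, 24, 0], [0, 0, 0], 0.34]])

```text
time: 26.45
tool_pos: [0.3121, -0.2294, 0.2747]
ee_rot: [3.141, -0.001, 0.02]
wrist_force: [0.0, -0.2, -0.7]
width: 0.0318
```

```bash
python3 - <<'E'
from h import *
s=optics.snapshot("scene")[:,:,::-1];t=optics.snapshot("top")[:,:,::-1]
cv2.imwrite("pics/sF.png",s);cv2.imwrite("pics/tF.png",t)
print(robot.get_obs()['time'],robot.get_obs()['qvel'])
E
```

```text
26.55 [ 0.0019  0.0019  0.0032 -0.0018 -0.0039 -0.0022]
```

View pics/sF.png

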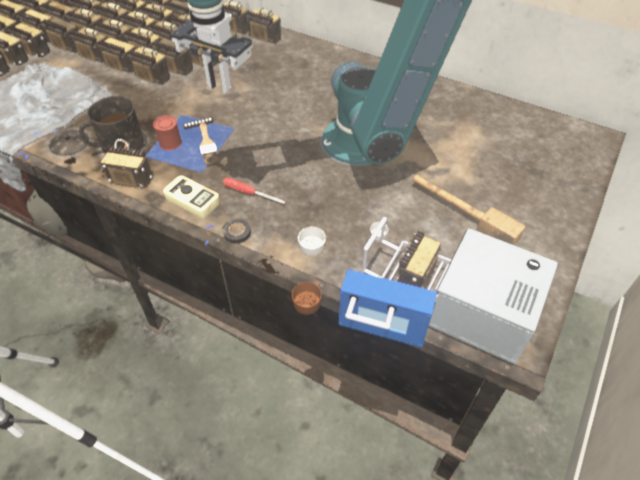

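View pics/tF.png

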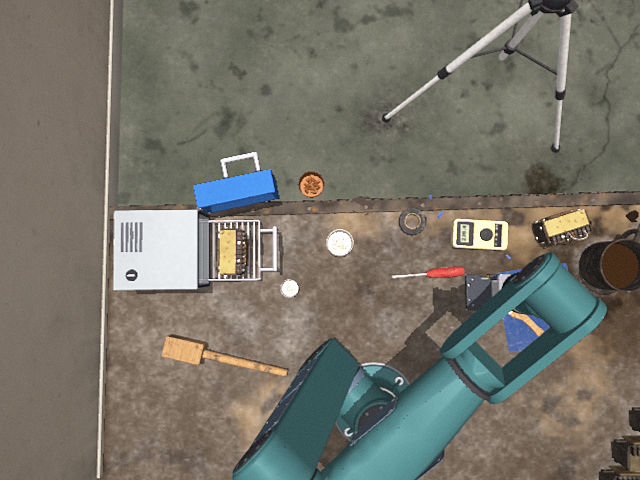

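Everything looks right: the door is past square, the rack is out with the transformer on it, and the cup is upright at top (340,243). Last I check the numbers and hand in.

```bash
python3 - <<'E'
from h import *
T=cal("top");t=cv2.imread("pics/tF.png")
print("bar",onz(T,(276,228),.128),onz(T,(276,270),.128))
hsv=cv2.cvtColor(t,cv2.COLOR_BGR2HSV);m=cv2.inRange(hsv,(100,120,80),(125,255,255));m[:150]=0;m[:,300:]=0;m[230:]=0
c=max(cv2.findContours(m,0,2)[0],key=cv2.contourArea);b=cv2.boxPoints(cv2.minAreaRect(c));print(b)
W=np.array([onz(T,p,.152)[:2] for p in b]);E=[W[(i+1)%4]-W[i] for i in range(4)];e=max(E,key=np.linalg.norm)
print("long edge",np.linalg.norm(e),"angle deg",np.degrees(np.arctan2(e[1],e[0])))
a=cv2.imread("pics/top0.png")
print("moved px change meter/tape/driver:",[int((cv2.absdiff(a[y0:y1,x0:x1],t[y0:y1,x0:x1]).max(2)>60).sum()) for x0,y0,x1,y1 in((445,212,515,256),(395,205,430,238),(388,264,430,282))])
E
```

```text
bar [0.4525 0.2443 0.128 ] [0.3509 0.2433 0.128 ]
[[192.2047 184.5824]
 [272.391  167.8769]
 [278.7388 198.3461]
 [198.5524 215.0516]]
long edge 0.1962243711637795 angle deg -77.88423175413949
moved px change meter/tape/driver: [0, 0, 6]
```

```bash
python3 - <<'E'
from bench import job
print(job.close_job())
E
```

```text
the job is handed in; nothing more can be done
None
```

The cup is out of the way, the door is open past square and the rack is out at its stop with the transformer standing on it. I handed the job in at about 26.6 s.

**What I did**
- **Cup:** I moved the larger white cup to about (0.42, 0.09) and set it down upright, well outside the door's sweep.
- **Door:** I swung it by its handle, with the bar held loosely between the fingers.
- **Rack:** I drew it out by its pull bar, then moved the arm clear.

**Last checks**
- **Door angle:** about 102° from the top camera.
- **Rack travel:** the pull bar measures about 144 mm out against a 140 mm stop. At the end the pull force rose from 5 to 16 N with no movement.
- **Transformer and cup:** the transformer is upright on the rack and the cup is upright on the bench.
- **Other things:** the top pictures show no change at the multimeter or tape. At the screwdriver, only the shaft end was compared; 6 pixels differed there.

**What disagreed**
- **Finger length:** the fingertips were about 27 mm behind the reported TCP, not 14 mm ahead as stated. My first two cup grasps therefore closed above the rim without touching anything. I measured this from the wrist pictures and corrected for it.
- **Rack bar height:** one of the two height readings was a bad pixel match, so I discarded it. The other read 127 mm against the stated 128 mm.

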